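Empty the tumbler's drum into its collecting tray

ROBOT

A 7-joint arm with a two-finger parallel gripper is mounted at the origin on a cart in front of the work surface, level with it; the furniture and walls round the work are solid. World frame = base frame: x ahead of the robot, y to its left, z up, the work surface at z = 0. Lengths are in m, angles in degrees, forces in N, time in s.
With the tool pointing down it reaches from about 0.425 to 0.875 m from the base axis. Payload 4.7 kg.
Tool frame: the origin (TCP) lies at the very end of the fingers, on their centre line; the grasp point (between the pads) lies 19 mm behind it; z points along the fingers, y is the line along which they close (so a half turn about z gives the same grasp; the last joint's range is limited). The gripper opens to 87 mm and grips with 3 to 60 N. Pads are 19 mm wide; open, the fingers measure 117 mm over their backs; the gripper's body (75 mm by 190 mm) begins 51 mm behind the grasp point.
Start: joints at [-73.333, 18.392, -4.016, 83.108, 1.295, 78.541, -3.26], TCP at [0.178, 0.625, 0.186] pointing down, gripper open.
Joint ranges: [-163.93, 163.93], [-17.29, 119.83], [-79.2, 71.16], [3.27, 140.29], [-89.18, 269.18], [5.43, 117.66], [-154.24, 154.24]. Speed limits (degrees/s): [147.25, 147.25, 180, 180, 180, 180, 180].

INTERFACE

Orientations are given as [roll, pitch, yaw] about the fixed x, y, z axes, in that order (R = Rz(yaw) Ry(pitch) Rx(roll)).
In Python, from cell import get_obs, eyes, env gives the robot as it stands.
- The arm moves only by the tool servo_tool, never from a script. Its argument "series" is a list that holds one entry, the list of rows, each a list of 7 numbers: the shift along the tool's x, y, z in units of 300 mm (1.0 is 300 mm), then the turn, a rotation vector about the tool's x, y, z in units of pi rad (1.0 is pi rad), then the opening, from 0 (shut) to 1 (fully open). In form: [[[tx, ty, tz, wx, wy, wz, gripper], ...]]. A call has 1 to 12 rows; each row is the pose to reach, as a shift and turn from the pose commanded when the call began, along the tool's axes at that moment, turning the shorter way round; what a row does not reach only later rows make up. A row lasts 1/12 s, in which the tool goes at most 41.7 mm and 7.16 degrees, less where a joint would pass 70% of its speed; a pose out of reach is approached as far as the arm can. A call with a number of a shift or a turn outside -1 to 1 is refused whole. A call with a gripper value outside its range is refused whole. The fingers move at their own pace and stop on an object; "grip_force" is the grip in N (left out, the last holds). Time passes only in rows, so rows that repeat a pose let the fingers close. It gives the time, the measured TCP pose, the force, the opening and the grip force at its end, in the units of the state.
- get_obs(): the state, without advancing time (a new reading comes with each control period).
- eyes.read_camera(name): name is "scene" or "top"; returns a dict with "frame" (400x640x3 uint8, red, green, blue), "depth" (400x640 float32, m along the optical axis (not along the pixel's ray), 0 where there is no reading), "fx", "fy", "cx", "cy" (pixels), "origin" and "rotation" of the camera in the world. Camera axes: x right, y down, z forward; pixel columns grow to the right and rows downward; lengths in m; the calibration is good to about 2 mm. A picture is of the moment at which its call begins.
- env.sign_off(): hands the job in; it is judged then, once.
The state is a dict: "time_s": time; "qpos": joint angles; "joint_velocities": joint speeds; "effort": joint torques, N m; "tool_pos": TCP position; "tool_rot": TCP orientation; "force": force on the tool from outside, world axes, zero at the start; "wrist_torque": the same for the moment, N m; "grip_width": finger opening in m; "grasp_force": force on a finger pad.
Only numpy, scipy, OpenCV 4.12 (cv2) and the standard library are available. Lean on these libraries where they do the work, as an engineer would, in place of code of your own. Each camera call takes 0.05 s, during which the arm holds its last target. There are 200 camera calls.

TASK

The wooden knobs in the bench tumbler have been waxed and can come out. Slide the plywood tray fully home into the bay under the drum, then tip the drum by its handle until all six knobs have dropped into the tray, and bring the drum back fully upright without slamming it. Leave the tray with the knobs in the bay, and do not disturb the tin, the sanding block and the brush.

Things in the scene. Friction and masses are not known exactly. Their poses are not given: they have to be found in the camera images.
- tumbler: bench barrel tumbler, fixed: two grey iron side frames (195 mm high, within 30 mm of its x = 0 and outside y = +-78 mm) carry a drum on a horizontal pivot. Origin on the bench below the middle of the pivot axis, which is parallel to its y at z = 175 mm. -x is the way the drum pours and the end from which the tray slides in. The motor under the drum stays 80 mm clear of the bench.
- drum (a joint): tilt of the drum, rad: 0 = upright on its stop, mouth up; grows as the drum tips towards the tumbler's -x; 2.5 = end stop, mouth pointing steeply down. The pivot is stiff (0.3 N m of friction): the drum stays where it is left.
- handle (a point): middle of the drum's handle: black round grip, 15 mm thick, 84 mm long, parallel to the tumbler's y, on two steel rods behind the drum. Upright it is at tumbler (x, z) = (+100, 245) mm; it swings over the top on a circle of 122 mm radius about the pivot, to about (-122, 179) mm at full tilt. Axes turn with the drum.
- mouth (a point): centre of the drum's open mouth, 50 mm from the pivot axis along the drum's axis; z points out of the drum. The drum is a tapered aluminium pot 100 mm deep, 128 mm wide outside at the rim, 104 mm at the bottom, wall 4 mm.
- bay (a point): where the tray's origin is when fully home: on the bench, at tumbler x = -55, y = 0 mm; axes as the tumbler's. The bay runs along x between two foot rails 20 mm high, 156 mm apart inside, ending at tumbler x = -75 and flared outward to x = -105 mm; a cross bar 20 mm high with rubber buffers stops the tray's rear at x = +35 mm.
- tray: open plywood tray, 180 (its x) x 146 (its y) x 45 mm, wall 9 mm and floor 9 mm, 0.3 kg; origin under its centre. Its front is -x: home, it is turned the same way as the tumbler, its rear (+x) against the cross bar. It has 5 mm of play on either side in the bay.
- pull (a point): middle of the tray's gripping place, 40 mm above its underside: the front wall, thickened on its outside by a dark wooden pull 74 mm wide and 20 mm high (22 mm thick together, tray x = -81 to -103 mm; top at 45 mm). Axes as the tray's.
- wax_tin: white round tin, 79 mm wide, 41 mm high; bystander. Origin under its centre.
- sanding_block: wood and cork sanding block 63 x 110 x 32 mm; bystander. Origin under its centre.
- dust_brush: flat brush with a wooden handle, 40 x 206 x 13 mm; bystander. Origin under its centre.
- knob0: turned wooden ball knob for a cabinet, one of six alike: ball head 26 mm, foot 19 mm wide, 31 mm tall, 18 g; origin at the centre of its foot, z towards the head. At the start it lies in the drum.
- knob1: turned wooden ball knob for a cabinet, one of six alike: ball head 26 mm, foot 19 mm wide, 31 mm tall, 18 g; origin at the centre of its foot, z towards the head. At the start it lies in the drum.
- knob2: turned wooden ball knob for a cabinet, one of six alike: ball head 26 mm, foot 19 mm wide, 31 mm tall, 18 g; origin at the centre of its foot, z towards the head. At the start it lies in the drum.
- knob3: turned wooden ball knob for a cabinet, one of six alike: ball head 26 mm, foot 19 mm wide, 31 mm tall, 18 g; origin at the centre of its foot, z towards the head. At the start it lies in the drum.
- knob4: turned wooden ball knob for a cabinet, one of six alike: ball head 26 mm, foot 19 mm wide, 31 mm tall, 18 g; origin at the centre of its foot, z towards the head. At the start it lies in the drum.
- knob5: turned wooden ball knob for a cabinet, one of six alike: ball head 26 mm, foot 19 mm wide, 31 mm tall, 18 g; origin at the centre of its foot, z towards the head. At the start it lies in the drum.
Things that resemble listed ones, but are neither listed nor needed, are in the scene too. There is more than one size of the tray; the job needs the larger.

How it is judged:
By the outcome, as a careful person would: the job done as asked, in the order asked, and still so for the second after the job is handed in, with the robot touching nothing.
It also fails if it takes over 72 s, if anything falls off the work surface, if the arm or the gripper's body presses on something with over 40 N, if the wrist force passes 120 N, or if a joint passes its speed limit or range.

## Working session

There is one attempt and no reset: what is moved stays moved. The work goes in short steps, Python scripts to look and compute and a tool call to move; the robot and the scene stay as the last step left them, time stands still between calls to the robot, and variables do not carry over. Pictures are saved under pics/ and viewed, at most 10 in all, crops included, and the job is handed in when it is done.

Besides the shell and the picture viewer there is one more tool, called after "Call:" by a JSON object that holds its "fn" and its "kwargs". servo_tool: Moves the arm, as the interface text tells. Shifts and turns lie within -1 to 1; 1 stands for 300 mm of shift or pi rad of turn. Its arguments: {"type":"object","properties":{"series":{"type":"array"},"grip_force":{"type":"number"}},"required":["series"]}

```bash
mkdir -p pics; ls; python3 - <<'E'
from cell import get_obs, eyes, env
import cv2,numpy as np
o=get_obs();print(o)
for n in("scene","top"):
    c=eyes.read_camera(n);cv2.imwrite(f"pics/{n}0.png",c["frame"][...,::-1]);np.savez(f"{n}0.npz",**c)
    print(n,c["fx"],c["cx"],c["cy"],c["origin"],c["rotation"])
E
```

```text
pics
{'time_s': 0.0, 'qpos': array([-73.33261327,  18.43650629,  -4.01688798,  83.17639796,
         1.29601677,  78.54057589,  -3.2597205 ]), 'joint_velocities': array([-0.04616671, -0.03451101, -0.00092846,  0.08632862, -0.06744717,
       -0.10592032,  0.07001827]), 'effort': array([-2.52382924e-04, -4.91293931e+01, -4.04205183e-01, -3.12534785e+01,
       -6.39248779e-02,  4.32810572e-02,  1.88705289e-04]), 'tool_pos': array([0.17750402, 0.62463536, 0.18487761]), 'tool_rot': array([-1.79891828e+02,  6.43066627e-03,  1.64144172e+02]), 'force': array([-0.26820901, -0.62705917,  0.55158121]), 'wrist_torque': array([0.01573428, 0.03262525, 0.01015015]), 'grasp_force': 0.0, 'grip_width': 0.08705167651811246}
scene 430.662292723233 322.31537609274557 205.42140909044147 [-0.25113086  0.78804498  1.31923566] [-1.36969181e+02 -1.24763792e-01 -1.32413729e+02]
top 509.6390547517844 317.27526836736723 198.46753356312834 [-0.07917354  0.01176352  1.70207974] [-156.66788343    0.18898069  -89.16514453]
```

View pics/scene0.png

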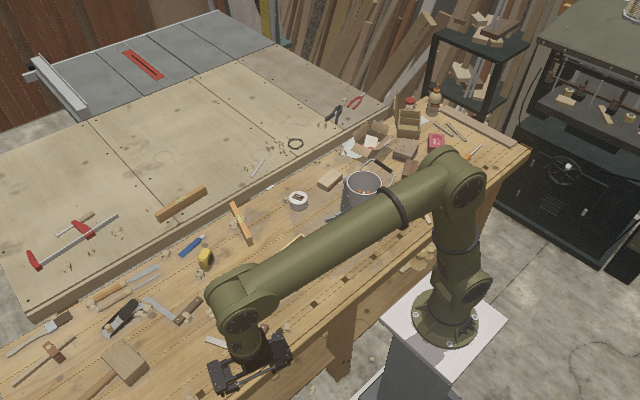

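View pics/top0.png

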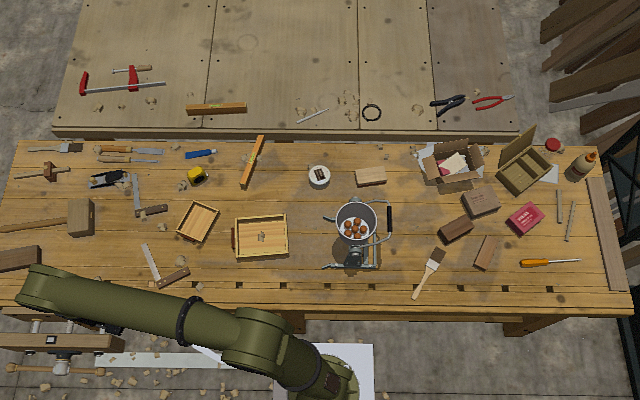

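The top view shows the large tray at about (260,237) with its pull on the left (235,237). The drum is at (355,222) with the six knobs and its handle on the right at (389,220). The tin is at (319,175), the sanding block at (370,176) and the brush at (428,272). Next I measure them by depth.

```bash
cat > h.py <<'E'
import numpy as np,cv2
from scipy.spatial.transform import Rotation as R
def cloud(c):
    v,u=np.mgrid[0:400,0:640];d=c["depth"]
    p=np.stack([(u-c["cx"])/c["fx"]*d,(v-c["cy"])/c["fy"]*d,d],-1)
    rot=np.array(c["rotation"]);rot=rot if rot.shape==(3,3) else R.from_euler("xyz",rot,degrees=True).as_matrix()
    return p@rot.T+np.array(c["origin"])
def sel(P,u0,u1,v0,v1,z0,z1):
    Q=P[v0:v1,u0:u1].reshape(-1,3);return Q[(Q[:,2]>z0)&(Q[:,2]<z1)]
def rect(Q):
    return cv2.minAreaRect((Q[:,:2]*1000).astype(np.float32))
E
python3 - <<'E'
from h import *
c=dict(np.load("top0.npz"));P=cloud(c)
print("bench",np.median(P[270:285,180:300,2]))
Q=sel(P,225,295,205,265,.036,.055);r=rect(Q);print("tray",len(Q),r,cv2.boxPoints(r).round())
print("z",np.percentile(Q[:,2],[5,50,95]))
# pull: dark
print(c["frame"][237,228:245].tolist()); print(P[237,228:245].round(3).tolist())
Q=sel(P,325,385,195,245,.205,.24);r=cv2.minEnclosingCircle((Q[:,:2]*1000).astype(np.float32));print("rim",len(Q),r,rect(Q),np.percentile(Q[:,2],[5,50,95]))
Q=sel(P,380,398,200,240,.225,.27);print("handle",len(Q),rect(Q),np.percentile(Q[:,2],[5,50,95]),Q.mean(0))
for zz in((.185,.2),):
  Q=sel(P,315,400,190,280,*zz);print(Q[:].round(3)[::6].tolist())
for n,b in dict(tin=(305,332,160,190),blk=(352,390,164,190),brush=(410,450,245,302)).items():
  Q=sel(P,*b,.008,.06);print(n,len(Q),rect(Q),Q[:,2].max())
E
```

```text
bench -0.0008913037869451301
tray 576 ((495.9232177734375, 226.00494384765625), (149.95948791503906, 193.14659118652344), 5.981899738311768) [[411. 314.]
 [431. 122.]
 [581. 138.]
 [560. 330.]]
z [0.03727285 0.04356482 0.05008302]
[[152, 119, 70], [153, 121, 72], [141, 112, 66], [85, 61, 33], [84, 43, 23], [71, 32, 13], [109, 87, 64], [209, 185, 132], [196, 162, 93], [140, 113, 69], [79, 62, 34], [183, 142, 84], [174, 134, 79], [172, 135, 78], [177, 136, 83], [173, 134, 82], [178, 139, 81]]
[[0.504, 0.341, -0.003], [0.502, 0.336, 0.003], [0.504, 0.334, -0.004], [0.502, 0.329, 0.003], [0.488, 0.318, 0.044], [0.487, 0.314, 0.046], [0.487, 0.311, 0.048], [0.486, 0.307, 0.049], [0.488, 0.305, 0.044], [0.488, 0.301, 0.044], [0.493, 0.3, 0.029], [0.498, 0.299, 0.016], [0.5, 0.297, 0.01], [0.501, 0.294, 0.007], [0.502, 0.29, 0.006], [0.499, 0.285, 0.014], [0.502, 0.283, 0.005]]
rim 444 ((486.1753234863281, -120.19258117675781), 88.52851867675781) ((486.6449890136719, -105.95755767822266), (145.9431915283203, 151.38291931152344), 89.33856201171875) [0.20692217 0.22249729 0.23234612]
handle 1
[... 832 characters left out ...]
97], [0.416, -0.112, 0.193], [0.413, -0.096, 0.193], [0.414, -0.121, 0.19], [0.412, -0.109, 0.185], [0.404, -0.093, 0.199], [0.404, -0.081, 0.191], [0.402, -0.099, 0.196], [0.4, -0.081, 0.19], [0.401, -0.099, 0.189], [0.396, -0.083, 0.196], [0.397, -0.102, 0.193], [0.396, -0.099, 0.186], [0.388, -0.093, 0.189]]
tin 431 ((740.924072265625, 31.22393035888672), (108.29280090332031, 85.60240173339844), 35.644256591796875) 0.05081244310435529
blk 539 ((741.8277587890625, -166.00636291503906), (80.98272705078125, 149.78997802734375), 8.710935592651367) 0.04258950364381975
brush 389 ((377.2540588378906, -357.7799072265625), (131.35546875, 196.27793884277344), 84.99446105957031) 0.023117292641145593
```

```bash
python3 - <<'E'
import cv2
a=cv2.imread("pics/top0.png")[190:282,220:405];cv2.imwrite("pics/crop1.png",cv2.resize(a,None,fx=4.3,fy=4.3,interpolation=cv2.INTER_CUBIC))
E
```

```text
(no output)
```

View pics/crop1.png

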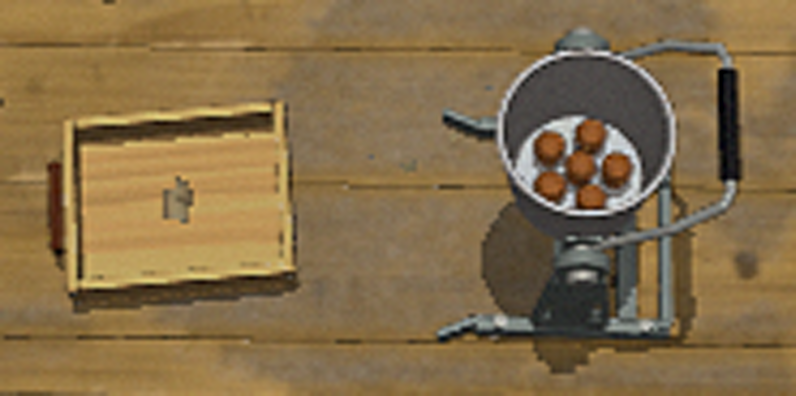

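The crop shows the tray rim corners at about (65,122), (283,102), (297,270) and (70,292), and its pull at (55,207). It also shows the handle ends at (727,70) and (730,180), the rim circle at (587,133) and the rail ends at (447,115) and (440,335).

```bash
cat >> h.py <<'E'
def ray(c,u,v,z):
    rot=R.from_euler("xyz",np.array(c["rotation"]),degrees=True).as_matrix()
    d=rot@np.array([(u-c["cx"])/c["fx"],(v-c["cy"])/c["fy"],1]);o=np.array(c["origin"])
    return o+d*(z-o[2])/d[2]
E
python3 - <<'E'
from h import *
c=dict(np.load("top0.npz"))
for n,x,y,z in [("TL",65,122,.045),("TR",283,102,.045),("BR",297,270,.045),("BL",70,292,.045),("pull",55,207,.045),("pullT",55,163,.045),("pullB",58,252,.045),("h1",728,68,.248),("h2",730,181,.248),("rimc",587,133,.225),("rimL",498,130,.225),("rimR",676,130,.225),("railL",480,322,.02),("railR",665,328,.02),("barT",666,185,.02),("barB",670,330,.02),("flU",447,115,.02),("flL",440,335,.02),("boss",583,262,.18)]:
    print(n,ray(c,220+x/4.3-.4,190+y/4.3-.4,z).round(4)[:2])
f=c["frame"].astype(int);m=(f.max(2)<60).astype(np.uint8)
m[:, :384]=0;m[:,396:]=0;m[:200]=0;m[238:]=0
ys,xs=np.nonzero(m);Q=np.array([ray(c,a,b,.247)[:2] for a,b in zip(xs,ys)]);print("handle",len(Q),rect(Q))
E
```

```text
TL [0.5576 0.3143]
TR [0.5774 0.1383]
BR [0.4353 0.1216]
BL [0.4149 0.2991]
pull [0.485  0.3166]
pullT [0.5222 0.3196]
pullB [0.4475 0.3112]
h1 [ 0.5274 -0.1958]
h2 [ 0.4415 -0.1937]
rimc [ 0.485  -0.0955]
rimL [ 0.4864 -0.0314]
rimR [ 0.4881 -0.1596]
railL [ 0.4021 -0.0232]
railR [ 0.3992 -0.1694]
barT [ 0.519  -0.1738]
barB [ 0.3977 -0.1733]
flU [0.5776 0.0047]
flL [0.3911 0.0084]
boss [ 0.4022 -0.0943]
handle 116 ((491.6707458496094, -193.2216339111328), (95.3944320678711, 15.409075736999512), 1.4581209421157837)
```

```bash
cat >> h.py <<'E'
PSI=-91.2; T0=np.array([.4852,-.0955])
def tw(x,y=0,z=0):
    a=np.radians(PSI);return np.array([T0[0]+x*np.cos(a)-y*np.sin(a),T0[1]+x*np.sin(a)+y*np.cos(a),z])
def rel(p,e,p0=None,e0=None):
    """shift/turn (tool units) from current (or given) pose to world tcp p, euler e"""
    from cell import get_obs
    if p0 is None: o=get_obs();p0,e0=o["tool_pos"],o["tool_rot"]
    A=R.from_euler("xyz",e0,degrees=True);B=R.from_euler("xyz",e,degrees=True)
    return np.r_[A.inv().apply(np.array(p)-p0)/.3,(A.inv()*B).as_rotvec()/np.pi].round(3).tolist()
E
python3 - <<'E'
from h import *
a=[.486,.310,.10];print(rel(a,[180,0,186.4]))
print(tw(-.055),tw(-.147),tw(.1))
E
```

```text
[-1.276, -0.728, 0.285, -0.001, -0.0, -0.124]
[ 0.48635183 -0.04051206  0.        ] [0.48827854 0.05146776 0.        ] [ 0.48310576 -0.19547807  0.        ]
```

Call:
{"fn": "servo_tool", "kwargs": {"series": [[[-0.1,-0.06,0.02,0,0,-0.01,1],[-0.2,-0.12,0.04,0,0,-0.03,1],[-0.3,-0.17,0.07,0,0,-0.04,1],[-0.4,-0.23,0.09,0,0,-0.05,1],[-0.5,-0.29,0.11,0,0,-0.06,1],[-0.6,-0.35,0.13,0,0,-0.07,1],[-0.7,-0.4,0.15,0,0,-0.08,1],[-0.8,-0.46,0.18,0,0,-0.09,1],[-0.9,-0.52,0.2,0,0,-0.1,1],[-0.96,-0.56,0.21,0,0,-0.11,1],[-1,-0.58,0.22,0,0,-0.124,1],[-1,-0.58,0.22,0,0,-0.124,1]]]}}

```text
time_s: 1.1
tool_pos: [0.4213, 0.3717, 0.1189]
tool_rot: [-179.8, -0.0, -173.8]
force: [0.8, -0.6, 0.3]
grip_width: 0.0868
grasp_force: 0.0
```

```bash
python3 - <<'E'
from h import *
from cell import eyes
print(rel([.486,.310,.10],[180,0,186.4]),rel([.486,.310,.022],[180,0,186.4]))
E
```

```text
[-0.192, -0.227, 0.064, -0.001, -0.0, -0.001] [-0.192, -0.227, 0.324, -0.001, -0.0, -0.001]
```

Call:
{"fn": "servo_tool", "kwargs": {"series": [[[-0.08,-0.09,0.03,0,0,0,1],[-0.15,-0.18,0.05,0,0,0,1],[-0.192,-0.227,0.07,0,0,0,1],[-0.192,-0.227,0.12,0,0,0,1],[-0.192,-0.227,0.2,0,0,0,1],[-0.192,-0.227,0.27,0,0,0,1],[-0.192,-0.227,0.315,0,0,0,1],[-0.192,-0.227,0.324,0,0,0,1],[-0.192,-0.227,0.324,0,0,0,0.1],[-0.192,-0.227,0.324,0,0,0,0.1],[-0.192,-0.227,0.324,0,0,0,0.1],[-0.192,-0.227,0.324,0,0,0,0.1]]], "grip_force": 15}}

```text
time_s: 2.1
tool_pos: [0.4843, 0.3156, 0.0241]
tool_rot: [179.9, 0.1, -173.5]
force: [1.2, -0.0, 1.1]
grip_width: 0.0681
grasp_force: 0.0
```

```bash
python3 - <<'E'
from h import *
from cell import eyes,get_obs
o=get_obs();print(o["tool_pos"],o["tool_rot"],o["grip_width"],o["grasp_force"])
c=eyes.read_camera("top");cv2.imwrite("pics/t2.png",cv2.resize(c["frame"][170:300,180:410,::-1],None,fx=3.4,fy=3.4,interpolation=cv2.INTER_CUBIC))
E
```

```text
[0.48430924 0.31561511 0.02411697] [ 1.79922755e+02  1.13216960e-01 -1.73533154e+02] 0.06808544860704456 0.0
```

View pics/t2.png

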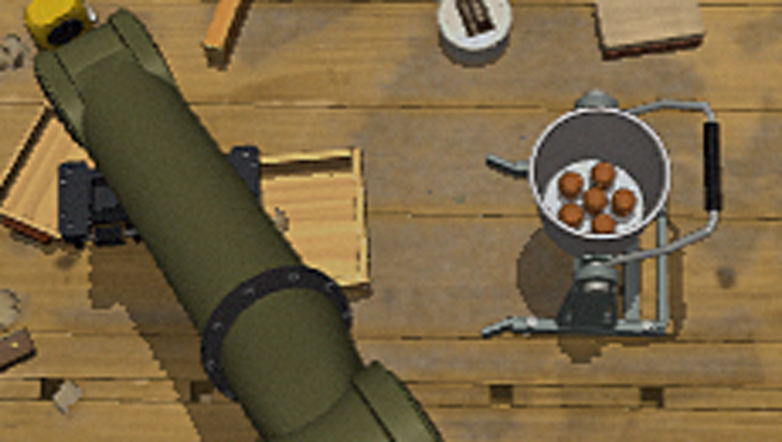

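The gripper body sits over the pull, and the tray is undisturbed. The fingers are still closing, so I continue.

Call:
{"fn": "servo_tool", "kwargs": {"series": [[[0,0,0,0,0,0,0.1],[0,0,0,0,0,0,0.1],[0,0,0,0,0,0,0.1],[0,0,0,0,0,0,0.1],[0,0,0,0,0,0,0.1],[0,0,0,0,0,0,0.1],[0,0,0,0,0,0,0.1],[0,0,0,0,0,0,0.1],[0,0,0,0,0,0,0.1]]], "grip_force": 15}}

```text
time_s: 2.9
tool_pos: [0.4836, 0.3147, 0.0227]
tool_rot: [180.0, 0.0, -173.5]
force: [-0.3, -0.1, -0.8]
grip_width: 0.0107
grasp_force: 0.0
```

```bash
python3 - <<'E'
from h import *
from cell import get_obs
o=get_obs();p=o["tool_pos"];print(o["grip_width"])
# entry point: 110 mm short of home ; rear at tumbler x=-75
for d in(.14,.10,.02):
    q=tw(-.147-d);q[2]=p[2];print(q,rel(q,[180,0,178.8],p,o["tool_rot"]))
E
```

```text
0.010729036175667336
[0.49121047 0.19143706 0.02274641] [0.021, -0.411, -0.0, 0.0, 0.0, 0.043]
[0.49037278 0.15144583 0.02274641] [0.039, -0.543, -0.0, 0.0, 0.0, 0.043]
[0.48869738 0.07146337 0.02274641] [0.074, -0.808, -0.0, 0.0, 0.0, 0.043]
```

```bash
python3 - <<'E'
from h import *
from cell import eyes,get_obs
c=eyes.read_camera("scene");np.savez("s3.npz",**c)
rot=R.from_euler("xyz",np.array(c["rotation"]),degrees=True).as_matrix()
q=rot.T@(np.array([.484,.315,.03])-c["origin"]);u,v=int(c["fx"]*q[0]/q[2]+c["cx"]),int(c["fy"]*q[1]/q[2]+c["cy"]);print(u,v)
a=c["frame"][v-70:v+70,u-90:u+90,::-1]
t=eyes.read_camera("top");b=t["frame"][190:290,170:310,::-1]
A=cv2.resize(a,(720,560),interpolation=cv2.INTER_CUBIC);cv2.imwrite("pics/s3.png",A)
o=get_obs();print(o["tool_pos"],o["grip_width"],o["grasp_force"])
P=cloud(t);Q=sel(P,262,310,205,265,.036,.055);print(rect(Q),cv2.boxPoints(rect(Q)))
E
```

```text
280 275
[0.48361502 0.31470257 0.02276058] 0.009275928120490128 0.0
((501.7073974609375, 171.87533569335938), (149.47998046875, 83.95189666748047), 5.775628566741943) [[423.12262  206.11688 ]
 [431.57098  122.591156]
 [580.2922   137.63379 ]
 [571.8438   221.15952 ]]
```

View pics/s3.png

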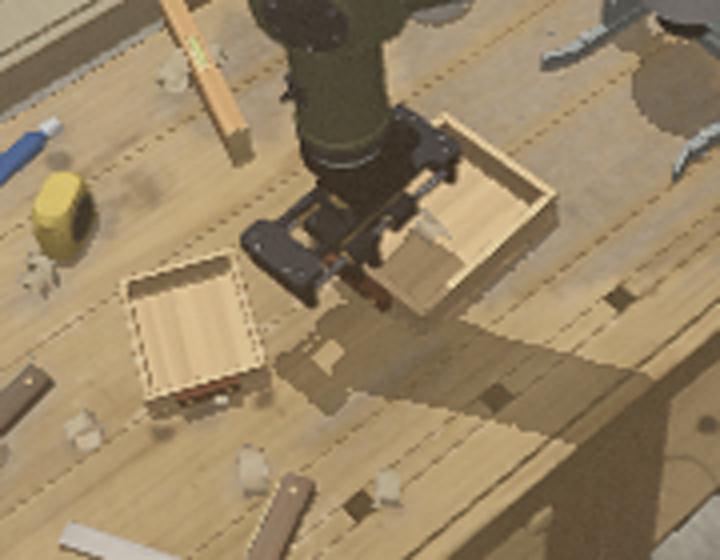

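The scene view shows the gripper body over the pull (red, about (370,285) in the crop). The fingers themselves are hidden. The width reads 9 mm, which is inconsistent with a 22 mm grip, so I check the geometry in the cloud.

```bash
python3 - <<'E'
from h import *
from cell import eyes,get_obs
o=get_obs();print(o["grip_width"],o["grasp_force"],o["tool_pos"])
s=dict(np.load("s3.npz"));P=cloud(s);f=s["frame"].astype(int)
dark=f.max(2)<75
near=(abs(P[...,0]-.484)<.08)&(abs(P[...,1]-.315)<.14)&dark
for z0 in np.arange(.0,.22,.02):
    Q=P[near&(P[...,2]>=z0)&(P[...,2]<z0+.02)]
    if len(Q):print(round(z0,2),len(Q),np.percentile(Q,[3,50,97],axis=0).round(3)[:,:2].tolist())
red=(f[...,0]>f[...,1]*1.6)&(f[...,0]<130)&(abs(P[...,0]-.484)<.08)&(abs(P[...,1]-.315)<.05)
print("pull",red.sum(),np.percentile(P[red],[5,50,95],axis=0).round(3).tolist())
E
```

```text
0.009275928120490128 0.0 [0.48361502 0.31470257 0.02276058]
0.02 14 [[0.45, 0.316], [0.486, 0.322], [0.512, 0.325]]
0.04 4 [[0.451, 0.304], [0.462, 0.319], [0.475, 0.324]]
0.06 18 [[0.468, 0.305], [0.473, 0.327], [0.486, 0.331]]
0.08 2 [[0.47, 0.328], [0.471, 0.329], [0.471, 0.33]]
0.1 2 [[0.475, 0.303], [0.477, 0.304], [0.478, 0.304]]
0.12 29 [[0.437, 0.232], [0.459, 0.352], [0.493, 0.403]]
0.14 149 [[0.436, 0.238], [0.454, 0.338], [0.495, 0.407]]
0.16 220 [[0.436, 0.227], [0.461, 0.336], [0.503, 0.41]]
0.18 72 [[0.454, 0.269], [0.46, 0.316], [0.495, 0.331]]
0.2 11 [[0.446, 0.289], [0.458, 0.327], [0.468, 0.33]]Traceback (most recent call last):
  File "<stdin>", line 11, in <module>
    return _quantile_unchecked(
        a, q, axis, out, overwrite_input, method, keepdims, weights)
    return _ureduce(a,
                    func=_quantile_ureduce_func,
    ...<5 lines>...
                    overwrite_input=overwrite_input,
                    method=method)
    r = func(a, **kwargs)
    result = _quantile(arr,
                       quantiles=q,
    ...<2 lines>...
                       out=out,
                       weights=wgt)
    slices_having_nans = np.isnan(arr[-1, ...])
                                  ~~~^^^^^^^^^
IndexError: index -1 is out of bounds for axis 0 with size 0
```

Call:
{"fn": "servo_tool", "kwargs": {"series": [[[0,0,-0.1,0,0,0,1],[0,0,-0.2,0,0,0,1],[0,0,-0.3,0,0,0,1],[0,0,-0.4,0,0,0,1],[0,0,-0.5,0,0,0,1],[0,0,-0.5,0,0,0,1],[0,0,-0.5,0,0,0,1],[0,0,-0.5,0,0,0,1]]]}}

```text
time_s: 3.67
tool_pos: [0.4833, 0.3145, 0.1723]
tool_rot: [-180.0, -0.0, -173.5]
force: [-0.3, 0.2, -0.5]
grip_width: 0.0547
grasp_force: 0.0
```

```bash
python3 - <<'E'
from h import *
from cell import eyes,get_obs
o=get_obs();print(o["grip_width"],o["grasp_force"],o["tool_pos"])
s=eyes.read_camera("scene");P=cloud(s);f=s["frame"].astype(int)
dark=f.max(2)<75
near=(abs(P[...,0]-.484)<.08)&(abs(P[...,1]-.315)<.14)&dark
for z0 in np.arange(.08,.36,.02):
    Q=P[near&(P[...,2]>=z0)&(P[...,2]<z0+.02)]
    if len(Q):print(round(z0,2),len(Q),np.percentile(Q,[3,50,97],axis=0).round(3)[:,:2].tolist())
cv2.imwrite("pics/s4.png",cv2.resize(s["frame"][180:320,190:370,::-1],(720,560),interpolation=cv2.INTER_CUBIC))
E
```

```text
0.054727774094772086 0.0 [0.48328369 0.31454251 0.17230806]
0.2 16 [[0.468, 0.282], [0.478, 0.289], [0.492, 0.352]]
0.22 29 [[0.466, 0.28], [0.477, 0.288], [0.489, 0.352]]
0.24 13 [[0.475, 0.278], [0.482, 0.284], [0.492, 0.288]]
0.26 7 [[0.461, 0.282], [0.48, 0.283], [0.484, 0.378]]
0.28 101 [[0.437, 0.232], [0.451, 0.354], [0.499, 0.404]]
0.3 255 [[0.435, 0.226], [0.459, 0.351], [0.505, 0.411]]
0.32 182 [[0.451, 0.233], [0.461, 0.326], [0.502, 0.381]]
0.34 58 [[0.454, 0.272], [0.46, 0.322], [0.487, 0.33]]
```

View pics/s4.png

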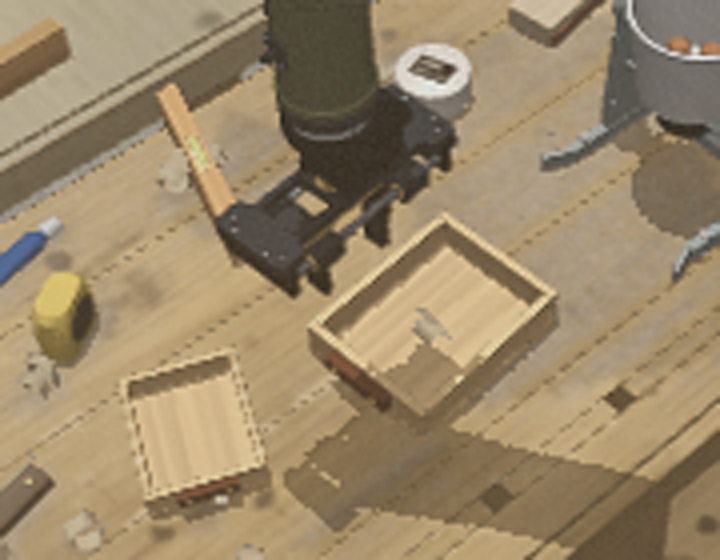

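The fingers now stand open above the tray (tips near crop (325,285) and (380,240)), and the tray is unmoved. The tips appear about 30 mm above the reported TCP height. I quantify that from these points and the body.

```bash
python3 - <<'E'
from h import *
from cell import eyes,get_obs
o=get_obs();print(o["grip_width"],o["tool_pos"])
for n in("scene",):
    s=eyes.read_camera(n);P=cloud(s);f=s["frame"].astype(int)
    m=(f.max(2)<80)&(abs(P[...,0]-.484)<.03)&(abs(P[...,1]-.315)<.06)&(P[...,2]>.12)&(P[...,2]<.26)
    for k,mm in(("in",m&(P[...,1]<.31)),("out",m&(P[...,1]>.32))):
        Q=P[mm];Q=Q[Q[:,2].argsort()][:12];print(k,Q.round(3).tolist())
E
```

```text
0.05852561986345829 [0.4828578  0.31428694 0.17152571]
in [[0.487, 0.285, 0.21], [0.491, 0.286, 0.212], [0.487, 0.285, 0.216], [0.475, 0.286, 0.216], [0.481, 0.286, 0.216], [0.473, 0.283, 0.217], [0.49, 0.286, 0.219], [0.476, 0.285, 0.22], [0.474, 0.282, 0.22], [0.481, 0.285, 0.22], [0.488, 0.283, 0.223], [0.485, 0.286, 0.223]]
out [[0.476, 0.351, 0.21], [0.48, 0.352, 0.212], [0.465, 0.352, 0.216], [0.48, 0.351, 0.216], [0.475, 0.352, 0.217], [0.482, 0.354, 0.217], [0.468, 0.353, 0.219], [0.47, 0.351, 0.22], [0.464, 0.351, 0.221], [0.474, 0.352, 0.222], [0.467, 0.349, 0.222], [0.483, 0.352, 0.224]]
```

```bash
python3 - <<'E'
from h import *
print(rel([.489,.307,-.006],[180,0,186.4]))
E
```

```text
[-0.02, -0.025, 0.591, -0.0, -0.001, 0.0]
```

Call:
{"fn": "servo_tool", "kwargs": {"series": [[[-0.02,-0.025,0.1,0,0,0,1],[-0.02,-0.025,0.2,0,0,0,1],[-0.02,-0.025,0.3,0,0,0,1],[-0.02,-0.025,0.4,0,0,0,1],[-0.02,-0.025,0.48,0,0,0,1],[-0.02,-0.025,0.53,0,0,0,1],[-0.02,-0.025,0.56,0,0,0,1],[-0.02,-0.025,0.58,0,0,0,1],[-0.02,-0.025,0.59,0,0,0,1],[-0.02,-0.025,0.59,0,0,0,1]]]}}

```text
time_s: 4.6
tool_pos: [0.4904, 0.308, -0.0044]
tool_rot: [-180.0, -0.0, -173.5]
force: [0.6, 0.4, -0.2]
grip_width: 0.0866
grasp_force: 0.0
```

Call:
{"fn": "servo_tool", "kwargs": {"series": [[[0,0,0,0,0,0,0.1],[0,0,0,0,0,0,0.1],[0,0,0,0,0,0,0.1],[0,0,0,0,0,0,0.1],[0,0,0,0,0,0,0.1],[0,0,0,0,0,0,0.1],[0,0,0,0,0,0,0.1],[0,0,0,0,0,0,0.1],[0,0,0,0,0,0,0.1],[0,0,0,0,0,0,0.1],[0,0,0,0,0,0,0.1],[0,0,0,0,0,0,0.1]]], "grip_force": 15}}

```text
time_s: 5.6
tool_pos: [0.4902, 0.3084, -0.0043]
tool_rot: [180.0, -0.0, -173.5]
force: [0.0, 1.4, -1.0]
grip_width: 0.0215
grasp_force: 15.0
```

```bash
python3 - <<'E'
from h import *
from cell import get_obs
o=get_obs();p=o["tool_pos"];e=o["tool_rot"]
for d in(.12,.10,.02):
    q=tw(-.147-d)+[.004,-.003,0];q[2]=p[2];print(q,rel(q,[180,0,e[2]-7.6],p,e))
E
```

```text
[ 0.49479163  0.16844144 -0.00425103] [0.037, -0.465, -0.0, 0.0, -0.0, 0.042]
[ 0.49437278  0.14844583 -0.00425103] [0.046, -0.531, -0.0, 0.0, -0.0, 0.042]
[ 0.49269738  0.06846337 -0.00425103] [0.082, -0.796, -0.0, 0.0, -0.0, 0.042]
```

Call:
{"fn": "servo_tool", "kwargs": {"series": [[[0,-0.02,0,0,0,0.004,0.1],[0.005,-0.06,0,0,0,0.01,0.1],[0.01,-0.11,0,0,0,0.015,0.1],[0.015,-0.16,0,0,0,0.02,0.1],[0.02,-0.22,0,0,0,0.025,0.1],[0.025,-0.28,0,0,0,0.03,0.1],[0.03,-0.34,0,0,0,0.035,0.1],[0.034,-0.4,0,0,0,0.04,0.1],[0.037,-0.44,0,0,0,0.042,0.1],[0.037,-0.46,0,0,0,0.042,0.1],[0.037,-0.465,0,0,0,0.042,0.1],[0.037,-0.465,0,0,0,0.042,0.1]]]}}

```text
time_s: 6.6
tool_pos: [0.4951, 0.167, -0.0042]
tool_rot: [-179.9, -0.0, 178.9]
force: [-0.8, -1.8, -0.4]
grip_width: 0.0218
grasp_force: 15.0
```

```bash
python3 - <<'E'
from h import *
from cell import eyes
c=eyes.read_camera("top");P=cloud(c)
np.savez("t5.npz",**c);cv2.imwrite("pics/t5.png",cv2.resize(c["frame"][180:280,220:405,::-1],None,fx=4.3,fy=4.3,interpolation=cv2.INTER_CUBIC))
E
```

```text
(no output)
```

View pics/t5.png

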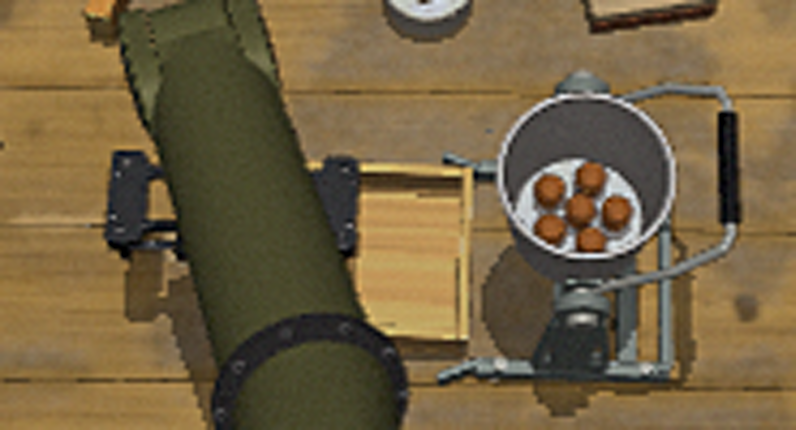

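The tray's rear edge now runs from (473,165) to (468,342) in the crop, and the flare tips are at (447,160) and (440,378). I check centring before going in.

```bash
python3 - <<'E'
from h import *
c=dict(np.load("t5.npz"))
def tt(p):
    d=p[:2]-T0;a=np.radians(PSI);return np.array([d[0]*np.cos(a)+d[1]*np.sin(a),-d[0]*np.sin(a)+d[1]*np.cos(a)])*1000
for n,x,y,z in [("RT",473,165,.045),("RB",468,342,.045),("fU",447,159,.02),("fL",440,380,.02),("railU",490,170,.02),("railL",500,365,.02),("railLend",665,372,.02),("TopMid",380,168,.045),("BotMid",390,336,.045)]:
    p=ray(c,220+x/4.3-.4,180+y/4.3-.4,z);print(n,p.round(4)[:2],tt(p).round(1))
E
```

```text
RT [ 0.562  -0.0164] [-80.7  75.1]
RB [ 0.4134 -0.0132] [-80.8 -73.5]
fU [0.5767 0.0046] [-102.    89.4]
fL [0.3895 0.0084] [-101.8  -97.9]
railU [ 0.5675 -0.0308] [-66.4  80.9]
railL [ 0.4023 -0.039 ] [-54.7 -84. ]
railLend [ 0.3984 -0.1694] [ 75.7 -85.2]
TopMid [0.5584 0.0589] [-155.9   70. ]
BotMid [0.4175 0.048 ] [-142.   -70.7]
```

Call:
{"fn": "servo_tool", "kwargs": {"series": [[[0.004,-0.02,0,0,0,0,0.1],[0.008,-0.05,0,0,0,0,0.1],[0.01,-0.085,0,0,0,0,0.1],[0.011,-0.12,0,0,0,0,0.1],[0.012,-0.155,0,0,0,0,0.1],[0.013,-0.19,0,0,0,0,0.1],[0.014,-0.225,0,0,0,0,0.1],[0.014,-0.26,0,0,0,0,0.1],[0.015,-0.29,0,0,0,0,0.1],[0.015,-0.31,0,0,0,0,0.1],[0.015,-0.325,0,0,0,0,0.1],[0.015,-0.328,0,0,0,0,0.1]]]}}

```text
time_s: 7.65
tool_pos: [0.4887, 0.0687, -0.0043]
tool_rot: [-180.0, -0.0, 178.8]
force: [0.3, -0.4, -2.3]
grip_width: 0.0214
grasp_force: 15.0
```

Call:
{"fn": "servo_tool", "kwargs": {"series": [[[0,0,0,0,0,0,0.6],[0,0,0,0,0,0,0.6],[0,0,0,0,0,0,0.6],[0,0,0,0,0,0,0.6],[0,0,0,0,0,0,0.6],[0,0.02,0,0,0,0,0.6],[0,0.035,-0.04,0,0,0,0.6],[0,0.035,-0.12,0,0,0,0.6],[0,0.06,-0.15,0,0,0,0.4],[0,0.12,-0.15,0,0,0,0.2],[0,0.18,-0.15,0,0,0,0],[0,0.18,-0.15,0,0,0,0]]]}}

```text
time_s: 8.65
tool_pos: [0.4898, 0.129, 0.0412]
tool_rot: [179.8, 0.1, 179.2]
force: [0.2, 0.5, 0.1]
grip_width: 0.0333
grasp_force: 0.0
```

Call:
{"fn": "servo_tool", "kwargs": {"series": [[[0,0,0,0,0,0,0],[0,0,0,0,0,0,0],[0,0,0,0,0,0,0],[0,0,0.03,0,0,0,0],[0,0,0.1,0,0,0,0],[0,0,0.17,0,0,0,0],[0,0,0.18,0,0,0,0],[0,0,0.18,0,0,0,0]]]}}

```text
time_s: 9.32
tool_pos: [0.488, 0.1226, -0.015]
tool_rot: [-179.9, -0.2, 178.8]
force: [0.6, -0.8, 0.6]
grip_width: 0.0004
grasp_force: 0.0
```

Call:
{"fn": "servo_tool", "kwargs": {"series": [[[0,-0.03,0,0,0,0,0],[0,-0.06,0,0,0,0,0],[0,-0.08,0,0,0,0,0],[0,-0.09,0,0,0,0,0],[0,-0.1,0,0,0,0,0],[0,-0.11,0,0,0,0,0],[0,-0.12,0,0,0,0,0],[0,-0.127,0,0,0,0,0],[0,-0.134,0,0,0,0,0],[0,-0.14,0,0,0,0,0],[0,-0.145,0,0,0,0,0],[0,-0.15,0,0,0,0,0]]]}}

```text
time_s: 10.32
tool_pos: [0.4892, 0.0794, -0.013]
tool_rot: [180.0, 0.0, 178.9]
force: [0.5, 3.8, 2.2]
grip_width: 0.0005
grasp_force: 1.8
```

Call:
{"fn": "servo_tool", "kwargs": {"series": [[[0,-0.004,0,0,0,0,0],[0,-0.008,0,0,0,0,0],[0,-0.012,0,0,0,0,0],[0,-0.014,0,0,0,0,0]]]}}

```text
time_s: 10.65
tool_pos: [0.4891, 0.0748, -0.013]
tool_rot: [180.0, 0.0, 178.9]
force: [0.2, 3.4, 2.9]
grip_width: 0.0005
grasp_force: 2.2
```

Still only sliding friction (~3.5 N). I keep pushing in small steps.

Call:
{"fn": "servo_tool", "kwargs": {"series": [[[0,-0.004,0,0,0,0,0],[0,-0.008,0,0,0,0,0],[0,-0.012,0,0,0,0,0],[0,-0.014,0,0,0,0,0]]]}}

```text
time_s: 10.98
tool_pos: [0.489, 0.0718, -0.013]
tool_rot: [179.9, 0.0, 178.9]
force: [0.5, 8.2, 2.8]
grip_width: 0.0004
grasp_force: 4.3
```

```bash
python3 - <<'E'
from h import *
from cell import eyes,get_obs
o=get_obs();print(o["tool_pos"],o["force"])
c=eyes.read_camera("top");cv2.imwrite("pics/t6.png",cv2.resize(c["frame"][180:280,250:405,::-1],None,fx=5,fy=5,interpolation=cv2.INTER_CUBIC))
E
```

```text
[ 0.48896853  0.07184417 -0.01300804] [0.47616373 8.22585737 2.81250534]
```

View pics/t6.png

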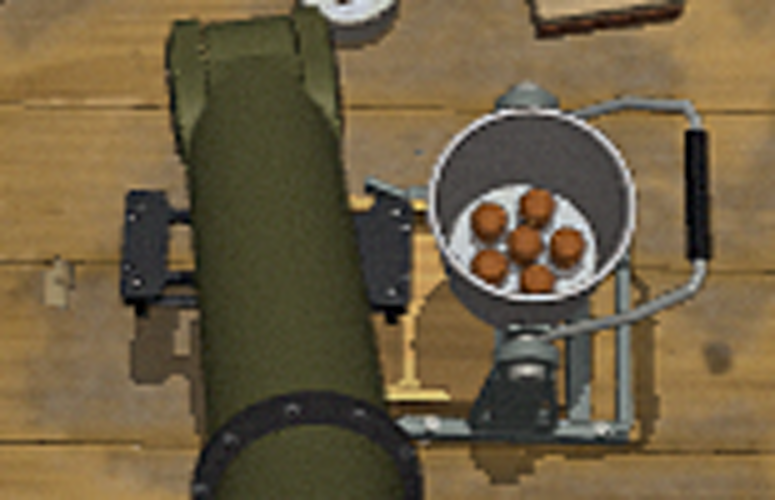

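The drum is untouched. The tray floor and side wall show left of the drum at (410–450,395), with the gripper body clear of the rim. The force has risen to 8 N, which suggests the buffers, so I press a little more to confirm.

Call:
{"fn": "servo_tool", "kwargs": {"series": [[[0,-0.005,0,0,0,0,0],[0,-0.01,0,0,0,0,0],[0,-0.01,0,0,0,0,0]]]}}

```text
time_s: 11.28
tool_pos: [0.4884, 0.0718, -0.013]
tool_rot: [179.7, -0.0, 179.0]
force: [-1.6, 13.5, 2.8]
grip_width: 0.0003
grasp_force: 6.6
```

Call:
{"fn": "servo_tool", "kwargs": {"series": [[[0,-0.004,0,0,0,0,0],[0,-0.008,0,0,0,0,0],[0,-0.008,0,0,0,0,0]]]}}

```text
time_s: 11.53
tool_pos: [0.488, 0.0717, -0.013]
tool_rot: [179.6, -0.0, 179.1]
force: [-2.0, 17.5, 3.4]
grip_width: 0.0002
grasp_force: 8.9
```

The tray doesn't move at 17 N, so it is home. I retreat, rise, and go above the handle.

Call:
{"fn": "servo_tool", "kwargs": {"series": [[[0,0.05,0,0,0,0,0],[0,0.1,-0.05,0,0,0,0],[0,0.1,-0.15,0,0,0,0.2],[0,0.1,-0.27,0,0,0,0.3],[0,0.1,-0.4,0,0,0,0.45],[0,0.1,-0.53,0,0,0,0.45],[0,0.1,-0.66,0,0,0,0.45],[0,0.1,-0.79,0,0,0,0.45],[0,0.1,-0.9,0,0,0,0.45],[0,0.08,-0.97,0,0,0,0.45],[0,0.05,-1,0,0,0,0.45],[0,0,-1,0,0,0,0.45]]]}}

```text
time_s: 12.53
tool_pos: [0.4893, 0.0642, 0.288]
tool_rot: [-180.0, 0.1, 178.9]
force: [0.2, 0.7, -0.9]
grip_width: 0.0391
grasp_force: 0.0
```

Call:
{"fn": "servo_tool", "kwargs": {"series": [[[0,-0.09,0,0,0,0,0.45],[0,-0.19,0,0,0,0,0.45],[0,-0.29,0,0,0,0,0.45],[0,-0.39,0,0,0,0,0.45],[0,-0.49,0,0,0,0,0.45],[0,-0.59,0,0,0,0,0.45],[0,-0.69,0,0,0,0,0.45],[0,-0.79,0,0,0,0,0.45],[0,-0.86,0,0,0,0,0.45],[0,-0.89,0.04,0,0,0,0.45],[0,-0.897,0.07,0,0,0,0.45],[0,-0.897,0.07,0,0,0,0.45]]]}}

```text
time_s: 13.53
tool_pos: [0.4812, -0.2036, 0.2618]
tool_rot: [179.9, -0.4, 178.8]
force: [0.3, 0.7, -0.0]
grip_width: 0.039
grasp_force: 0.0
```

```bash
python3 - <<'E'
from h import *
from cell import eyes,get_obs
o=get_obs();print(o["tool_pos"],o["tool_rot"],o["grip_width"],o["qpos"])
s=eyes.read_camera("scene");P=cloud(s);f=s["frame"].astype(int)
p=o["tool_pos"]
m=(f.max(2)<80)&(abs(P[...,0]-p[0])<.04)&(abs(P[...,1]-p[1])<.06)&(P[...,2]>.21)&(P[...,2]<.36)
Q=P[m];Q=Q[Q[:,2].argsort()];print(len(Q),Q[::8].round(3).tolist())
c=eyes.read_camera("top");np.savez("t7.npz",**c)
cv2.imwrite("pics/m7.png",np.hstack([cv2.resize(s["frame"][110:250,280:440,::-1],(480,420)),cv2.resize(c["frame"][170:310,300:400,::-1],(300,420))]))
# home tray: rear/front edges
P=cloud(c);Q=sel(P,280,345,190,270,.037,.055);print("tray",len(Q),rect(Q),cv2.boxPoints(rect(Q)).round().tolist())
E
```

```text
[ 0.48121304 -0.2035582   0.26182225] [179.92657689  -0.36327574 178.8307519 ] 0.03900916687466182 [-14.83939487   0.75051875  35.48412674  95.00777235  -0.38538033
  84.74818475 109.51082732]
155 [[0.512, -0.192, 0.242], [0.49, -0.195, 0.245], [0.477, -0.191, 0.246], [0.457, -0.186, 0.247], [0.455, -0.194, 0.249], [0.517, -0.19, 0.25], [0.445, -0.193, 0.251], [0.45, -0.193, 0.253], [0.468, -0.227, 0.298], [0.48, -0.223, 0.303], [0.479, -0.228, 0.305], [0.471, -0.18, 0.31], [0.473, -0.171, 0.313], [0.478, -0.225, 0.317], [0.467, -0.222, 0.321], [0.47, -0.171, 0.329], [0.47, -0.18, 0.334], [0.476, -0.17, 0.34], [0.488, -0.231, 0.345], [0.476, -0.231, 0.357]]
tray 330 ((478.4590148925781, -1.7829208374023438), (163.3256378173828, 124.80582427978516), 1.248225212097168) [[395.0, 59.0], [398.0, -66.0], [561.0, -62.0], [559.0, 62.0]]
```

View pics/m7.png

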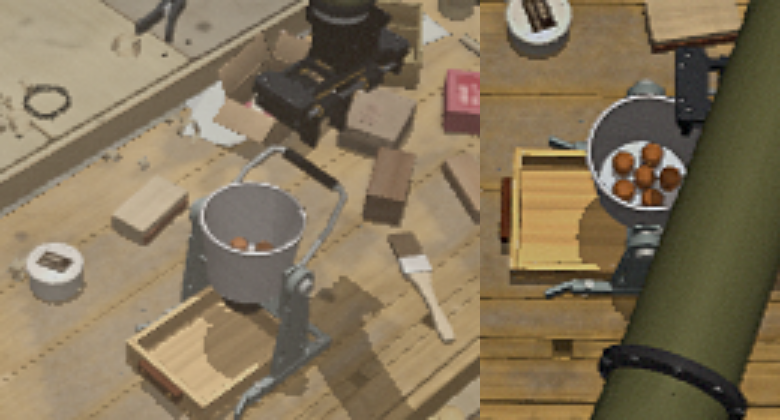

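The tray is home: the pull's outer face is at y≈0.062, as expected. The handle is at about (310,168) in the left crop. The fingers are open above it, about 11 mm too far in −y, so I correct that, descend and grip.

Call:
{"fn": "servo_tool", "kwargs": {"series": [[[-0.012,0.02,0.02,0,0,0,0.45],[-0.024,0.037,0.05,0,0,0,0.45],[-0.024,0.037,0.1,0,0,0,0.45],[-0.024,0.037,0.15,0,0,0,0.45],[-0.024,0.037,0.19,0,0,0,0.45],[-0.024,0.037,0.213,0,0,0,0.45],[-0.024,0.037,0.213,0,0,0,0.45],[-0.024,0.037,0.213,0,0,0,0.45]]]}}

```text
time_s: 14.3
tool_pos: [0.4909, -0.1927, 0.2018]
tool_rot: [180.0, -0.0, 178.9]
force: [-0.1, -0.4, 1.0]
grip_width: 0.0391
grasp_force: 0.0
```

Call:
{"fn": "servo_tool", "kwargs": {"series": [[[0,0,0,0,0,0,0.05],[0,0,0,0,0,0,0.05],[0,0,0,0,0,0,0.05],[0,0,0,0,0,0,0.05],[0,0,0,0,0,0,0.05],[0,0,0,0,0,0,0.05],[0,0,0,0,0,0,0.05],[0,0,0,0,0,0,0.05]]], "grip_force": 15}}

```text
time_s: 14.97
tool_pos: [0.4911, -0.1952, 0.2025]
tool_rot: [-179.8, 0.1, 178.8]
force: [0.8, -5.0, 0.8]
grip_width: 0.0141
grasp_force: 15.0
```

Call:
{"fn": "servo_tool", "kwargs": {"series": [[[0,0,0,0,0,0,0.25],[0,0,0,0,0,0,0.25],[0,-0.006,0.008,0,0,0,0.25],[0,-0.01,0.016,0,0,0,0.25],[0,-0.01,0.016,0,0,0,0.1],[0,-0.01,0.016,0,0,0,0.05],[0,-0.01,0.016,0,0,0,0.05],[0,-0.01,0.016,0,0,0,0.05],[0,-0.01,0.016,0,0,0,0.05],[0,-0.01,0.016,0,0,0,0.05]]], "grip_force": 18}}

```text
time_s: 15.8
tool_pos: [0.4904, -0.1952, 0.1964]
tool_rot: [179.9, -0.1, 178.9]
force: [-0.6, 3.0, -4.4]
grip_width: 0.0145
grasp_force: 18.0
```

```bash
cat > arc.py <<'E'
from h import *
from cell import get_obs
import sys
# reported frame: pivot offset so that theta=0 equals the current pose
E0=None
def pose(th,p0,e0,ratio=45/143,c=.0125):
    ph=np.radians(th*ratio);t=np.arctan2(.07,.1)+np.radians(th)
    x=.122*np.cos(t)-.1+c*np.sin(ph);z=.122*np.sin(t)-.07+c*(1-np.cos(ph))
    d=tw(x,0,0)-tw(0);d[2]=z
    ax=tw(0,1)-tw(0)
    return p0+d,R.from_rotvec(-ph*ax)*R.from_euler("xyz",e0,degrees=True)
def rows(ths,p0,e0):
    P0,A0=pose(ths[0],p0,e0)
    for t in ths[1:]:
        P,A=pose(t,p0,e0);print([*np.round(A0.inv().apply(P-P0)/.3,3).tolist(),*np.round((A0.inv()*A).as_rotvec()/np.pi,3).tolist(),.05])
E
python3 - <<'E'
from arc import *
o=get_obs();p,e=o["tool_pos"],o["tool_rot"];np.savez("start.npz",p=p,e=e);print(p,e,o["force"],o["grip_width"])
for a in range(0,144,24):
    b=min(a+24,144);print(a,pose(b,p,e)[0].round(3));rows(np.linspace(a,b,7),p,e)
E
```

```text
[ 0.49039915 -0.19515517  0.19643615] [ 1.79929370e+02 -7.34564384e-02  1.78940974e+02] [-0.64711505  3.04704607 -4.39253994] 0.01447254425139005
0 [ 0.491 -0.16   0.231]
[-0.0, 0.016, -0.023, 0.007, 0.0, 0.0, 0.05]
[-0.0, 0.034, -0.044, 0.014, 0.0, 0.0, 0.05]
[-0.0, 0.053, -0.064, 0.021, 0.0, 0.0, 0.05]
[-0.0, 0.074, -0.083, 0.028, 0.0, 0.0, 0.05]
[-0.0, 0.095, -0.1, 0.035, 0.0, 0.0, 0.05]
[-0.0, 0.118, -0.116, 0.042, 0.0, 0.0, 0.05]
24 [ 0.492 -0.113  0.248]
[-0.0, 0.022, -0.017, 0.007, 0.0, 0.0, 0.05]
[-0.0, 0.045, -0.032, 0.014, 0.0, 0.0, 0.05]
[-0.0, 0.069, -0.046, 0.021, 0.0, 0.0, 0.05]
[-0.0, 0.094, -0.058, 0.028, 0.0, 0.0, 0.05]
[-0.0, 0.12, -0.068, 0.035, 0.0, 0.0, 0.05]
[-0.0, 0.146, -0.076, 0.042, 0.0, 0.0, 0.05]
48 [ 0.493 -0.064  0.244]
[-0.0, 0.026, -0.01, 0.007, 0.0, 0.0, 0.05]
[-0.0, 0.052, -0.018, 0.014, 0.0, 0.0, 0.05]
[-0.0, 0.079, -0.024, 0.021, 0.0, 0.0, 0.05]
[-0.0, 0.106, -0.028, 0.028, 0.0, 0.0, 0.05]
[-0.0, 0.134, -0.03, 0.035, 0.0, 0.0, 0.05]
[-0.0, 0.161, -0.03, 0.042, 0.0, 0.0, 0.05]
72 [ 0.494 -0.021  0.22 ]
[-0.0, 0.027, -0.002, 0.007, 0.0, 0.0, 0.05]
[-0.0, 0.055, -0.002, 0.014, 0.0, 0.0, 0.05]
[-0.0, 0.082, 0.001, 0.021, 0.0, 0.0, 0.05]
[-0.0, 0.109, 0.005, 0.028, 0.0, 0.0, 0.05]
[-0.0, 0.136, 0.011, 0.035, 0.0, 0.0, 0.05]
[-0.0, 0.163, 0.018, 0.042, 0.0, 0.0, 0.05]
96 [0.495 0.008 0.181]
[-0.0, 0.027, 0.006, 0.007, 0.0, 0.0, 0.05]
[-0.0, 0.053, 0.015, 0.014, 0.0, 0.0, 0.05]
[-0.0, 0.079, 0.025, 0.021, 0.0, 0.0, 0.05]
[-0.0, 0.103, 0.036, 0.028, 0.0, 0.0, 0.05]
[-0.0, 0.127, 0.05, 0.035, 0.0, 0.0, 0.05]
[-0.0, 0.15, 0.065, 0.042, 0.0, 0.0, 0.05]
120 [0.495 0.018 0.132]
[-0.0, 0.024, 0.014, 0.007, 0.0, 0.0, 0.05]
[-0.0, 0.047, 0.029, 0.014, 0.0, 0.0, 0.05]
[-0.0, 0.068, 0.047, 0.021, 0.0, 0.0, 0.05]
[-0.0, 0.089, 0.065, 0.028, 0.0, 0.0, 0.05]
[-0.0, 0.108, 0.085, 0.035, 0.0, 0.0, 0.05]
[-0.0, 0.125, 0.107, 0.042, 0.0, 0.0, 0.05]
```

Call:
{"fn": "servo_tool", "kwargs": {"series": [[[0,0.008,-0.012,0.003,0,0,0.05],[0,0.016,-0.023,0.007,0,0,0.05],[0,0.025,-0.034,0.01,0,0,0.05],[0,0.034,-0.044,0.014,0,0,0.05],[0,0.043,-0.054,0.018,0,0,0.05],[0,0.053,-0.064,0.021,0,0,0.05],[0,0.063,-0.074,0.025,0,0,0.05],[0,0.074,-0.083,0.028,0,0,0.05],[0,0.084,-0.092,0.032,0,0,0.05],[0,0.095,-0.1,0.035,0,0,0.05],[0,0.106,-0.108,0.039,0,0,0.05],[0,0.118,-0.116,0.042,0,0,0.05]]]}}

```text
time_s: 16.8
tool_pos: [0.4911, -0.1636, 0.2337]
tool_rot: [-172.2, 0.1, 178.7]
force: [-4.0, -7.1, 1.2]
grip_width: 0.0137
grasp_force: 18.0
```

Call:
{"fn": "servo_tool", "kwargs": {"series": [[[0,0.011,-0.008,0.003,0,0,0.05],[0,0.022,-0.017,0.007,0,0,0.05],[0,0.033,-0.025,0.01,0,0,0.05],[0,0.045,-0.032,0.014,0,0,0.05],[0,0.057,-0.039,0.018,0,0,0.05],[0,0.069,-0.046,0.021,0,0,0.05],[0,0.081,-0.052,0.025,0,0,0.05],[0,0.094,-0.058,0.028,0,0,0.05],[0,0.107,-0.063,0.032,0,0,0.05],[0,0.12,-0.068,0.035,0,0,0.05],[0,0.133,-0.072,0.039,0,0,0.05],[0,0.146,-0.076,0.042,0,0,0.05]]]}}

```text
time_s: 17.8
tool_pos: [0.4924, -0.118, 0.2529]
tool_rot: [-164.6, 0.2, 178.7]
force: [-6.1, -7.2, 11.2]
grip_width: 0.0142
grasp_force: 18.0
```

Call:
{"fn": "servo_tool", "kwargs": {"series": [[[0,0.013,-0.005,0.003,0,0,0.05],[0,0.026,-0.01,0.007,0,0,0.05],[0,0.039,-0.014,0.01,0,0,0.05],[0,0.052,-0.018,0.014,0,0,0.05],[0,0.065,-0.021,0.018,0,0,0.05],[0,0.079,-0.024,0.021,0,0,0.05],[0,0.092,-0.026,0.025,0,0,0.05],[0,0.106,-0.028,0.028,0,0,0.05],[0,0.12,-0.029,0.032,0,0,0.05],[0,0.134,-0.03,0.035,0,0,0.05],[0,0.147,-0.03,0.039,0,0,0.05],[0,0.161,-0.03,0.042,0,0,0.05]]]}}

```text
time_s: 18.8
tool_pos: [0.4939, -0.0666, 0.2479]
tool_rot: [-157.2, 0.2, 178.8]
force: [-2.3, -3.6, 6.3]
grip_width: 0.014
grasp_force: 18.0
```

Call:
{"fn": "servo_tool", "kwargs": {"series": [[[0,0.013,-0.001,0.003,0,0,0.05],[0,0.027,-0.002,0.007,0,0,0.05],[0,0.041,-0.002,0.01,0,0,0.05],[0,0.055,-0.002,0.014,0,0,0.05],[0,0.068,-0.001,0.018,0,0,0.05],[0,0.082,0.001,0.021,0,0,0.05],[0,0.095,0.003,0.025,0,0,0.05],[0,0.109,0.005,0.028,0,0,0.05],[0,0.122,0.008,0.032,0,0,0.05],[0,0.136,0.011,0.035,0,0,0.05],[0,0.149,0.014,0.039,0,0,0.05],[0,0.163,0.018,0.042,0,0,0.05]]]}}

```text
time_s: 19.8
tool_pos: [0.4943, -0.0263, 0.222]
tool_rot: [-149.4, 0.1, 178.7]
force: [0.8, -12.4, -5.4]
grip_width: 0.0145
grasp_force: 18.0
```

Call:
{"fn": "servo_tool", "kwargs": {"series": [[[0,0.013,0.003,0.003,0,0,0.05],[0,0.027,0.006,0.007,0,0,0.05],[0,0.04,0.01,0.01,0,0,0.05],[0,0.053,0.015,0.014,0,0,0.05],[0,0.066,0.02,0.018,0,0,0.05],[0,0.079,0.025,0.021,0,0,0.05],[0,0.091,0.03,0.025,0,0,0.05],[0,0.103,0.036,0.028,0,0,0.05],[0,0.115,0.043,0.032,0,0,0.05],[0,0.127,0.05,0.035,0,0,0.05],[0,0.138,0.057,0.039,0,0,0.05],[0,0.15,0.065,0.042,0,0,0.05]]]}}

```text
time_s: 20.8
tool_pos: [0.4944, -0.0039, 0.1835]
tool_rot: [-141.3, 0.0, 178.3]
force: [4.3, -26.6, -5.8]
grip_width: 0.0144
grasp_force: 18.0
```

```bash
python3 - <<'E'
from h import *
from cell import eyes,get_obs
o=get_obs();print(o["tool_pos"],o["tool_rot"],o["force"],o["grip_width"],o["qpos"])
s=eyes.read_camera("scene");c=eyes.read_camera("top")
cv2.imwrite("pics/m8.png",np.hstack([cv2.resize(s["frame"][130:270,270:430,::-1],(480,420)),cv2.resize(c["frame"][170:310,280:380,::-1],(300,420))]))
E
```

```text
[ 0.49439505 -0.00387819  0.18352373] [-1.41329651e+02  3.63159782e-02  1.78278011e+02] [  4.3174226  -26.63776027  -5.81438792] 0.014416545854351918 [-39.16273401  11.11433057  11.23719115 103.16554803  30.8594394
  87.5384192   53.12869585]
```

View pics/m8.png

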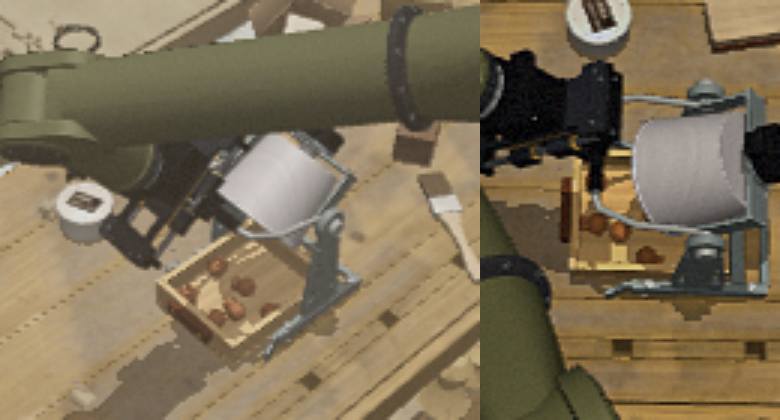

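Knobs lie in the tray and the drum is at about 120° in both crops. The 27 N side force shows that the 36 mm discrepancy is along the tool axis, not world z. My arc therefore pulled outward, so I correct the arc with that offset.

```bash
python3 - <<'E'
from arc import *
s=np.load("start.npz");p,e=s["p"],s["e"]
P0,A0=pose(120,p,e)
for t,ph in((122,.0),(126,0),(132,0),(137,0),(141,0)):
    P,A=pose(t,p,e,c=.0485);print(t,P.round(4),[*np.round(A0.inv().apply(P-P0)/.3,3).tolist(),*np.round((A0.inv()*A).as_rotvec()/np.pi,3).tolist()])
E
```

```text
122 [ 0.4942 -0.013   0.1846] [0.0, -0.063, 0.032, 0.003, 0.0, 0.0]
126 [ 0.4943 -0.0108  0.1773] [0.0, -0.042, 0.046, 0.01, 0.0, 0.0]
132 [ 0.4943 -0.0085  0.1661] [-0.0, -0.013, 0.071, 0.021, 0.0, 0.0]
137 [ 0.4943 -0.0075  0.1565] [-0.0, 0.009, 0.095, 0.03, 0.0, 0.0]
141 [ 0.4943 -0.0074  0.1488] [-0.0, 0.025, 0.115, 0.037, 0.0, 0.0]
```

Call:
{"fn": "servo_tool", "kwargs": {"series": [[[0,-0.02,0.01,0.002,0,0,0.05],[0,-0.04,0.025,0.004,0,0,0.05],[0,-0.052,0.039,0.006,0,0,0.05],[0,-0.052,0.039,0.006,0,0,0.05],[0,-0.047,0.042,0.008,0,0,0.05],[0,-0.042,0.046,0.01,0,0,0.05],[0,-0.037,0.05,0.012,0,0,0.05],[0,-0.032,0.054,0.014,0,0,0.05],[0,-0.027,0.058,0.016,0,0,0.05],[0,-0.022,0.063,0.018,0,0,0.05],[0,-0.017,0.067,0.02,0,0,0.05],[0,-0.013,0.071,0.021,0,0,0.05]]]}}

```text
time_s: 21.9
tool_pos: [0.4951, -0.0016, 0.1677]
tool_rot: [-138.9, 0.2, 179.3]
force: [-3.7, 12.0, 6.8]
grip_width: 0.0142
grasp_force: 18.0
```

Call:
{"fn": "servo_tool", "kwargs": {"series": [[[0,0.005,0.005,0.002,0,0,0.05],[0,0.01,0.01,0.004,0,0,0.05],[0,0.016,0.015,0.006,0,0,0.05],[0,0.021,0.02,0.008,0,0,0.05],[0,0.026,0.025,0.01,0,0,0.05],[0,0.031,0.03,0.012,0,0,0.05],[0,0.036,0.036,0.014,0,0,0.05],[0,0.041,0.041,0.016,0,0,0.05],[0,0.041,0.041,0.016,0,0,0.05],[0,0.041,0.041,0.016,0,0,0.05],[0,0.041,0.041,0.016,0,0,0.05],[0,0.041,0.041,0.016,0,0,0.05]]]}}

```text
time_s: 22.9
tool_pos: [0.4951, -0.0016, 0.1497]
tool_rot: [-136.1, 0.1, 179.2]
force: [-2.7, 10.8, 2.1]
grip_width: 0.0144
grasp_force: 18.0
```

```bash
python3 - <<'E'
from h import *
from cell import eyes,get_obs
o=get_obs();print(o["tool_pos"],o["tool_rot"],o["force"],o["grip_width"])
s=eyes.read_camera("scene");f=s["frame"].astype(int);P=cloud(s)
hsv=cv2.cvtColor(s["frame"],cv2.COLOR_RGB2HSV)
m=((hsv[...,0]<13)&(hsv[...,1]>130)&(P[...,2]>.005)&(P[...,2]<.06)&(abs(P[...,0]-.485)<.09)&(P[...,1]>-.14)&(P[...,1]<.08)).astype(np.uint8)
n,l,st,ce=cv2.connectedComponentsWithStats(m)
for i in range(1,n):
    if st[i,4]>4:print(st[i,4],ce[i].round(1),np.median(P[l==i],0).round(3))
cv2.imwrite("pics/s9.png",cv2.resize(s["frame"][190:255,315:400,::-1],(782,598),interpolation=cv2.INTER_CUBIC))
E
```

```text
[ 0.4950717  -0.00156601  0.14966857] [-1.36054001e+02  1.28190925e-01  1.79215600e+02] [-2.67546838 10.8001779   2.08833126] 0.014418169400995107
6 [327.5 230.7] [0.517 0.056 0.041]
```

View pics/s9.png

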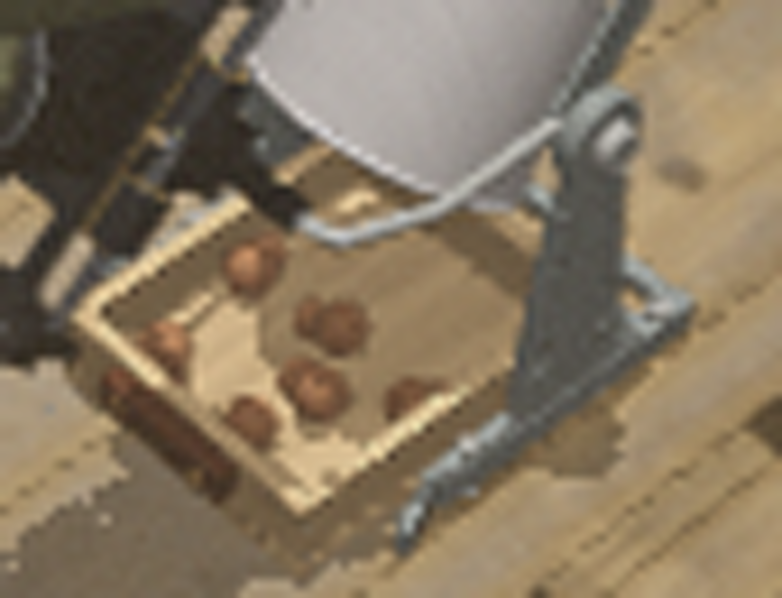

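All six knobs lie in the tray: (253,265), (168,345), (335,325), (315,388), (253,420) and (412,398) in the crop. The drum is tipped to about its end stop. That was an eleventh view, one over the limit, so I use only numbers from here. Before the return I reseat the grip, which had slipped towards the fingertips.

Call:
{"fn": "servo_tool", "kwargs": {"series": [[[0,0,0,0,0,0,0.3],[0,0,0,0,0,0,0.4],[0,0,0,0,0,0,0.4],[0,0,0.006,0,0,0,0.4],[0,0,0.012,0,0,0,0.4],[0,0,0.017,0,0,0,0.4],[0,0,0.017,0,0,0,0.05],[0,0,0.017,0,0,0,0.05],[0,0,0.017,0,0,0,0.05],[0,0,0.017,0,0,0,0.05],[0,0,0.017,0,0,0,0.05],[0,0,0.017,0,0,0,0.05]]], "grip_force": 18}}

```text
time_s: 23.95
tool_pos: [0.4945, -0.0088, 0.1448]
tool_rot: [-135.8, -0.0, 179.1]
force: [-1.5, 6.3, -1.8]
grip_width: 0.0141
grasp_force: 18.0
```

```bash
cat > ret.py <<'E'
from h import *
from cell import get_obs
PV=np.array([-.0952,.175])
def fit():
    o=get_obs();p=o["tool_pos"];ph=np.radians(180+o["tool_rot"][0]) if o["tool_rot"][0]<0 else np.radians(o["tool_rot"][0]-180)
    x,z=-(p[1]-PV[0]),p[2]-PV[1];d=np.array([np.sin(ph),-np.cos(ph)]);q=np.array([x,z])
    b=q@d;cs=b-np.sqrt(b*b-q@q+.122**2)*np.array([1,-1]);c=min(cs,key=lambda k:abs(k-.0485));h=q-c*d
    th=np.degrees(np.arctan2(h[1],h[0]))%360-35
    print("p",p.round(4),"phi",np.degrees(ph).round(1),"c",cs.round(4),"theta",th.round(1),"F",o["force"].round(1),"w",o["grip_width"],o["grasp_force"]);return p,th,np.degrees(ph),c
def T(th,ph,c):
    t=np.radians(th+35);f=np.radians(ph);return np.array([.122*np.cos(t)+c*np.sin(f),.122*np.sin(t)-c*np.cos(f)])
def rows(a,b,pa,pb,c,n=6):
    q0=T(a,pa,c);f0=np.radians(pa)
    for k in range(1,n+1):
        th=a+(b-a)*k/n;ph=pa+(pb-pa)*k/n;dx,dz=T(th,ph,c)-q0
        # tool y = -tumbler x rotated, tool z = d
        ty=-(dx*np.cos(f0)+dz*np.sin(f0));tz=dx*np.sin(f0)-dz*np.cos(f0)
        print([0,round(ty/.3,3),round(tz/.3,3),round((ph-pa)/180,3),0,0,.05])
E
python3 - <<'E'
from ret import *
p,th,ph,c=fit()
ps=[44,38,31,23,15,7,0];ts=[143,120,96,72,48,24,0]
for i in range(6):
    print(ts[i],ts[i+1]);rows(ts[i],ts[i+1],ps[i],ps[i+1],.0505)
E
```

```text
p [ 0.4945 -0.0088  0.1448] phi 44.2 c [-0.128   0.0508] theta 142.1 F [-1.5  6.3 -1.8] w 0.014126613584283203 18.000491559505463
143 120
[0, np.float64(-0.017), np.float64(-0.018), -0.006, 0, 0, 0.05]
[0, np.float64(-0.036), np.float64(-0.035), -0.011, 0, 0, 0.05]
[0, np.float64(-0.055), np.float64(-0.051), -0.017, 0, 0, 0.05]
[0, np.float64(-0.076), np.float64(-0.065), -0.022, 0, 0, 0.05]
[0, np.float64(-0.097), np.float64(-0.077), -0.028, 0, 0, 0.05]
[0, np.float64(-0.119), np.float64(-0.088), -0.033, 0, 0, 0.05]
120 96
[0, np.float64(-0.022), np.float64(-0.012), -0.006, 0, 0, 0.05]
[0, np.float64(-0.045), np.float64(-0.022), -0.013, 0, 0, 0.05]
[0, np.float64(-0.069), np.float64(-0.031), -0.019, 0, 0, 0.05]
[0, np.float64(-0.093), np.float64(-0.037), -0.026, 0, 0, 0.05]
[0, np.float64(-0.118), np.float64(-0.042), -0.032, 0, 0, 0.05]
[0, np.float64(-0.143), np.float64(-0.045), -0.039, 0, 0, 0.05]
96 72
[0, np.float64(-0.024), np.float64(-0.004), -0.007, 0, 0, 0.05]
[0, np.float64(-0.049), np.float64(-0.006), -0.015, 0, 0, 0.05]
[0, np.float64(-0.073), np.float64(-0.006), -0.022, 0
[... 645 characters left out ...]
 0.05]
[0, np.float64(-0.043), np.float64(0.025), -0.015, 0, 0, 0.05]
[0, np.float64(-0.063), np.float64(0.04), -0.022, 0, 0, 0.05]
[0, np.float64(-0.082), np.float64(0.056), -0.03, 0, 0, 0.05]
[0, np.float64(-0.1), np.float64(0.074), -0.037, 0, 0, 0.05]
[0, np.float64(-0.117), np.float64(0.093), -0.044, 0, 0, 0.05]
24 0
[0, np.float64(-0.018), np.float64(0.018), -0.006, 0, 0, 0.05]
[0, np.float64(-0.035), np.float64(0.038), -0.013, 0, 0, 0.05]
[0, np.float64(-0.051), np.float64(0.059), -0.019, 0, 0, 0.05]
[0, np.float64(-0.065), np.float64(0.081), -0.026, 0, 0, 0.05]
[0, np.float64(-0.077), np.float64(0.104), -0.032, 0, 0, 0.05]
[0, np.float64(-0.088), np.float64(0.128), -0.039, 0, 0, 0.05]
```

Call:
{"fn": "servo_tool", "kwargs": {"series": [[[0,-0.008,-0.009,-0.003,0,0,0.05],[0,-0.017,-0.018,-0.006,0,0,0.05],[0,-0.026,-0.027,-0.008,0,0,0.05],[0,-0.036,-0.035,-0.011,0,0,0.05],[0,-0.045,-0.043,-0.014,0,0,0.05],[0,-0.055,-0.051,-0.017,0,0,0.05],[0,-0.065,-0.058,-0.019,0,0,0.05],[0,-0.076,-0.065,-0.022,0,0,0.05],[0,-0.086,-0.071,-0.025,0,0,0.05],[0,-0.097,-0.077,-0.028,0,0,0.05],[0,-0.108,-0.083,-0.03,0,0,0.05],[0,-0.119,-0.088,-0.033,0,0,0.05]]]}}

```text
time_s: 24.95
tool_pos: [0.4944, -0.0152, 0.1892]
tool_rot: [-141.8, 0.0, 179.1]
force: [0.1, 6.3, 0.6]
grip_width: 0.014
grasp_force: 18.0
```

Call:
{"fn": "servo_tool", "kwargs": {"series": [[[0,-0.011,-0.006,-0.003,0,0,0.05],[0,-0.022,-0.012,-0.006,0,0,0.05],[0,-0.033,-0.017,-0.01,0,0,0.05],[0,-0.045,-0.022,-0.013,0,0,0.05],[0,-0.057,-0.027,-0.016,0,0,0.05],[0,-0.069,-0.031,-0.019,0,0,0.05],[0,-0.081,-0.034,-0.023,0,0,0.05],[0,-0.093,-0.037,-0.026,0,0,0.05],[0,-0.105,-0.04,-0.029,0,0,0.05],[0,-0.118,-0.042,-0.032,0,0,0.05],[0,-0.13,-0.044,-0.036,0,0,0.05],[0,-0.143,-0.045,-0.039,0,0,0.05]]]}}

```text
time_s: 25.95
tool_pos: [0.4938, -0.043, 0.2274]
tool_rot: [-148.6, 0.0, 179.0]
force: [-1.4, 4.6, -0.8]
grip_width: 0.0145
grasp_force: 18.0
```

```bash
python3 -c "
from ret import *
fit()"
```

```text
p [ 0.4938 -0.043   0.2274] phi 31.4 c [-0.1926  0.0489] theta 94.5 F [-1.4  4.6 -0.8] w 0.014455936467619848 17.999770045280457
```

Tracking is good, so I continue.

Call:
{"fn": "servo_tool", "kwargs": {"series": [[[0,-0.012,-0.002,-0.004,0,0,0.05],[0,-0.024,-0.004,-0.007,0,0,0.05],[0,-0.036,-0.005,-0.011,0,0,0.05],[0,-0.049,-0.006,-0.015,0,0,0.05],[0,-0.061,-0.006,-0.018,0,0,0.05],[0,-0.073,-0.006,-0.022,0,0,0.05],[0,-0.085,-0.006,-0.026,0,0,0.05],[0,-0.097,-0.005,-0.03,0,0,0.05],[0,-0.11,-0.003,-0.033,0,0,0.05],[0,-0.122,-0.001,-0.037,0,0,0.05],[0,-0.134,0.002,-0.04,0,0,0.05],[0,-0.146,0.004,-0.044,0,0,0.05]]]}}

```text
time_s: 26.95
tool_pos: [0.4931, -0.0823, 0.249]
tool_rot: [-156.5, 0.0, 178.9]
force: [1.2, 1.3, -1.4]
grip_width: 0.0144
grasp_force: 18.0
```

Call:
{"fn": "servo_tool", "kwargs": {"series": [[[0,-0.012,0.002,-0.004,0,0,0.05],[0,-0.024,0.004,-0.007,0,0,0.05],[0,-0.036,0.007,-0.011,0,0,0.05],[0,-0.048,0.01,-0.015,0,0,0.05],[0,-0.06,0.013,-0.018,0,0,0.05],[0,-0.071,0.017,-0.022,0,0,0.05],[0,-0.083,0.022,-0.026,0,0,0.05],[0,-0.094,0.027,-0.03,0,0,0.05],[0,-0.105,0.032,-0.033,0,0,0.05],[0,-0.116,0.038,-0.037,0,0,0.05],[0,-0.127,0.044,-0.04,0,0,0.05],[0,-0.137,0.051,-0.044,0,0,0.05]]]}}

```text
time_s: 27.95
tool_pos: [0.4923, -0.126, 0.2515]
tool_rot: [-164.4, 0.0, 178.9]
force: [2.5, 2.1, 1.6]
grip_width: 0.0142
grasp_force: 18.0
```

Call:
{"fn": "servo_tool", "kwargs": {"series": [[[0,-0.011,0.005,-0.004,0,0,0.05],[0,-0.022,0.011,-0.007,0,0,0.05],[0,-0.033,0.018,-0.011,0,0,0.05],[0,-0.043,0.025,-0.015,0,0,0.05],[0,-0.053,0.032,-0.018,0,0,0.05],[0,-0.063,0.04,-0.022,0,0,0.05],[0,-0.073,0.048,-0.026,0,0,0.05],[0,-0.082,0.056,-0.03,0,0,0.05],[0,-0.091,0.065,-0.033,0,0,0.05],[0,-0.1,0.074,-0.037,0,0,0.05],[0,-0.109,0.083,-0.04,0,0,0.05],[0,-0.117,0.093,-0.044,0,0,0.05]]]}}

```text
time_s: 28.95
tool_pos: [0.4912, -0.1672, 0.2337]
tool_rot: [-172.3, -0.0, 178.9]
force: [2.9, 3.3, 1.2]
grip_width: 0.0141
grasp_force: 18.0
```

```bash
python3 -c "
from ret import *
fit()"
```

```text
p [ 0.4912 -0.1672  0.2337] phi 7.7 c [-0.1415  0.0442] theta 22.2 F [2.9 3.3 1.2] w 0.014085475052657451 17.992830276489258
```

Call:
{"fn": "servo_tool", "kwargs": {"series": [[[0,-0.005,0.004,-0.001,0,0,0.05],[0,-0.009,0.009,-0.003,0,0,0.05],[0,-0.013,0.014,-0.005,0,0,0.05],[0,-0.018,0.018,-0.006,0,0,0.05],[0,-0.022,0.023,-0.008,0,0,0.05],[0,-0.027,0.028,-0.009,0,0,0.05],[0,-0.031,0.033,-0.011,0,0,0.05],[0,-0.035,0.038,-0.013,0,0,0.05],[0,-0.039,0.043,-0.014,0,0,0.05],[0,-0.043,0.048,-0.016,0,0,0.05],[0,-0.047,0.053,-0.017,0,0,0.05],[0,-0.051,0.059,-0.019,0,0,0.05]]]}}

```text
time_s: 29.95
tool_pos: [0.4908, -0.1846, 0.2183]
tool_rot: [-175.7, -0.0, 178.9]
force: [1.0, 4.7, 1.8]
grip_width: 0.0143
grasp_force: 18.0
```

Call:
{"fn": "servo_tool", "kwargs": {"series": [[[0,-0.004,0.005,-0.002,0,0,0.05],[0,-0.007,0.01,-0.003,0,0,0.05],[0,-0.01,0.015,-0.005,0,0,0.05],[0,-0.013,0.02,-0.006,0,0,0.05],[0,-0.016,0.025,-0.008,0,0,0.05],[0,-0.019,0.03,-0.009,0,0,0.05],[0,-0.022,0.034,-0.01,0,0,0.05],[0,-0.025,0.039,-0.012,0,0,0.05],[0,-0.027,0.043,-0.013,0,0,0.05],[0,-0.03,0.047,-0.014,0,0,0.05],[0,-0.032,0.05,-0.015,0,0,0.05],[0,-0.034,0.053,-0.016,0,0,0.05]]]}}

```text
time_s: 30.95
tool_pos: [0.4906, -0.1958, 0.2032]
tool_rot: [-178.6, -0.0, 178.9]
force: [-0.0, 4.2, 2.2]
grip_width: 0.0141
grasp_force: 18.0
```

```bash
python3 -c "
from ret import *
fit()"
```

```text
p [ 0.4906 -0.1958  0.2032] phi 1.4 c [-0.0939  0.0423] theta 0.3 F [-0.   4.2  2.2] w 0.01409992417444763 17.99629032611847
```

Call:
{"fn": "servo_tool", "kwargs": {"series": [[[0,-0.002,0.004,-0.001,0,0,0.05],[0,-0.004,0.008,-0.002,0,0,0.05],[0,-0.006,0.012,-0.003,0,0,0.05],[0,-0.008,0.015,-0.004,0,0,0.05],[0,-0.008,0.015,-0.004,0,0,0.05]]]}}

```text
time_s: 31.37
tool_pos: [0.4907, -0.1958, 0.202]
tool_rot: [-179.6, 0.0, 179.0]
force: [-8.0, 11.3, 18.9]
grip_width: 0.0145
grasp_force: 18.0
```

```bash
python3 -c "
from ret import *
fit()
from cell import eyes
c=eyes.read_camera('scene');P=cloud(c);f=c['frame'].astype(int)
m=(f.max(2)<70)&(abs(P[...,0]-.485)<.05)&(P[...,1]>-.22)&(P[...,1]<-.17)&(P[...,2]<.275)&(P[...,2]>.22)
print('handle',m.sum(),P[m][:,1:].mean(0), [ (x.round(3).tolist()) for x in P[m][::6]])
c0=np.load('scene0.npz')
P0=cloud(dict(c0));
for Q in(P,):
  R_=Q[(abs(Q[...,0]-.485)<.075)&(abs(Q[...,1]+.0955)<.075)&(Q[...,2]>.2)&(Q[...,2]<.24)&(f.min(2)>150)];A=np.c_[R_[:,:2],np.ones(len(R_))];print(len(R_),np.linalg.lstsq(A,R_[:,2],rcond=None)[0])
"
```

```text
p [ 0.4907 -0.1958  0.202 ] phi 0.4 c [-0.0951  0.0424] theta -0.3 F [-8.  11.3 18.9] w 0.014474731715186769 18.004915416240692
handle 79 [-0.18791858  0.25367779] [[0.476, -0.203, 0.274], [0.487, -0.201, 0.258], [0.481, -0.175, 0.273], [0.495, -0.182, 0.254], [0.483, -0.203, 0.25], [0.478, -0.179, 0.262], [0.495, -0.184, 0.243], [0.473, -0.191, 0.254], [0.478, -0.18, 0.252], [0.486, -0.179, 0.242], [0.465, -0.195, 0.246], [0.457, -0.19, 0.25], [0.446, -0.188, 0.253], [0.442, -0.185, 0.248]]
74 [-0.00711187  0.01513457  0.23083597]
```

The drum meets its stop: 19 N, no further travel, fitted angle about 0. I release and rise.

Call:
{"fn": "servo_tool", "kwargs": {"series": [[[0,0,-0.003,0,0,0,0.05],[0,0,-0.003,0,0,0,0.3],[0,0,-0.003,0,0,0,0.4],[0,0,-0.003,0,0,0,0.4],[0,0,-0.003,0,0,0,0.4],[0,0,-0.03,0,0,0,0.4],[0,0,-0.1,0,0,0,0.4],[0,0,-0.2,0,0,0,0.4],[0,0,-0.32,0,0,0,0.4],[0,0,-0.4,0,0,0,0.4],[0,0,-0.43,0,0,0,0.4],[0,0,-0.43,0,0,0,0.4]]]}}

```text
time_s: 32.42
tool_pos: [0.4918, -0.1982, 0.3306]
tool_rot: [-179.2, 0.3, 178.8]
force: [-0.2, 0.4, -0.4]
grip_width: 0.035
grasp_force: 0.0
```

```bash
python3 - <<'E'
from h import *
from cell import eyes
s0=dict(np.load("scene0.npz"));s=eyes.read_camera("scene");f=s["frame"].astype(int);P=cloud(s)
m=(f.max(2)<60)&(abs(P[...,0]-.485)<.06)&(abs(P[...,1]+.195)<.03)&(P[...,2]<.265)&(P[...,2]>.225)
print("handle",m.sum(),np.median(P[m],0).round(4))
t0=dict(np.load("t7.npz"));
# same-pixel comparison of handle/drum rim with s (start, upright) where arm does not occlude
for nm,box in dict(rim_handle=(340,410,160,215),).items():
    a=s0["frame"][box[2]:box[3],box[0]:box[1]].astype(int);b=f[box[2]:box[3],box[0]:box[1]];print(nm,abs(a-b).mean())
g=lambda i:cv2.cvtColor(i,cv2.COLOR_RGB2HSV)
h=g(s["frame"]);k=((h[...,0]<12)&(h[...,1]>110)&(h[...,2]>90)&(P[...,2]>.0)&(P[...,2]<.23)&(abs(P[...,0]-.485)<.1)&(P[...,1]>-.16)&(P[...,1]<.1)).astype(np.uint8)
n,l,st,ce=cv2.connectedComponentsWithStats(k)
for i in range(1,n):
    if st[i,4]>=4:print(st[i,4],ce[i].round(),np.median(P[l==i],0).round(3))
c=eyes.read_camera("top");tp=dict(np.load("top0.npz"))
for nm,b in dict(tin=(305,332,160,190),blk=(352,390,164,190),brush=(410,450,245,302),handle=(384,396,200,236),drum=(335,378,198,245)).items():
    x=abs(c["frame"][b[2]:b[3],b[0]:b[1]].astype(int)-tp["frame"][b[2]:b[3],b[0]:b[1]]);print(nm,x.mean().round(1),(x.max(2)>60).mean().round(3))
E
```

```text
handle 44 [ 0.4798 -0.1908  0.2483]
rim_handle 15.637748917748917
26 [334. 236.] [0.48  0.058 0.043]
tin 3.5 0.0
blk 34.5 0.36
brush 3.3 0.0
handle 41.1 0.447
drum 33.3 0.287
```

Call:
{"fn": "servo_tool", "kwargs": {"series": [[[0,0.05,-0.05,0,0,0,0.4],[0,0.15,-0.1,0,0,0,0.4],[0,0.27,-0.1,0,0,0,0.4],[0,0.39,-0.1,0,0,0,0.4],[0,0.51,-0.1,0,0,0,0.4],[0,0.63,-0.1,0,0,0,0.4],[0,0.75,-0.1,0,0,0,0.4],[0,0.87,-0.1,0,0,0,0.4],[0,0.96,-0.1,0,0,0,0.4],[0,1,-0.1,0,0,0,0.4]]]}}

```text
time_s: 33.35
tool_pos: [0.495, 0.1081, 0.3514]
tool_rot: [-179.3, -0.3, 179.3]
force: [0.1, 0.4, 0.3]
grip_width: 0.035
grasp_force: 0.0
```

Call:
{"fn": "servo_tool", "kwargs": {"series": [[[0,0.1,0,0,0,0,0.4],[0,0.22,0,0,0,0,0.4],[0,0.34,0,0,0,0,0.4],[0,0.46,0,0,0,0,0.4],[0,0.58,0,0,0,0,0.4],[0,0.7,0,0,0,0,0.4],[0,0.82,0,0,0,0,0.4],[0,0.91,0,0,0,0,0.4],[0,0.97,0,0,0,0,0.4],[0,1,0,0,0,0,0.4],[0,1,0,0,0,0,0.4]]]}}

```text
time_s: 34.27
tool_pos: [0.5017, 0.4043, 0.348]
tool_rot: [-179.1, -0.2, 179.0]
force: [-0.0, 1.6, -1.1]
grip_width: 0.0346
grasp_force: 0.0
```

```bash
python3 - <<'E'
from h import *
from cell import eyes
c=eyes.read_camera("top");tp=dict(np.load("top0.npz"));P=cloud(c)
for nm,b in dict(tin=(305,332,160,190),blk=(352,390,164,190),brush=(410,450,245,302),handle=(384,396,200,236),rim=(335,378,198,212),drum=(335,378,212,245)).items():
    x=abs(c["frame"][b[2]:b[3],b[0]:b[1]].astype(int)-tp["frame"][b[2]:b[3],b[0]:b[1]]);print(nm,x.mean().round(1),(x.max(2)>60).mean().round(3))
f=c["frame"].astype(int);m=(f.max(2)<60).astype(np.uint8);m[:,:384]=0;m[:,396:]=0;m[:200]=0;m[238:]=0
ys,xs=np.nonzero(m);print("handle px",len(xs),xs.mean(),ys.mean())
f0=tp["frame"].astype(int);m=(f0.max(2)<60).astype(np.uint8);m[:,:384]=0;m[:,396:]=0;m[:200]=0;m[238:]=0
ys,xs=np.nonzero(m);print("was",len(xs),xs.mean(),ys.mean())
def knobs(im,box):
    h=cv2.cvtColor(im,cv2.COLOR_RGB2HSV);k=((h[...,0]<14)&(h[...,1]>120)&(h[...,2]>60)).astype(np.uint8);z=np.zeros_like(k);z[box[2]:box[3],box[0]:box[1]]=k[box[2]:box[3],box[0]:box[1]]
    n,l,st,ce=cv2.connectedComponentsWithStats(z);return [(int(st[i,4]),ce[i].round().tolist()) for i in range(1,n) if st[i,4]>3]
print("drum before",knobs(tp["frame"],(335,378,198,245)));print("now",knobs(c["frame"],(300,378,198,262)))
s=eyes.read_camera("scene");print("scene tray",knobs(s["frame"],(310,385,195,255)))
E
```

```text
tin 4.9 0.0
blk 4.9 0.0
brush 4.8 0.0
handle 4.3 0.0
rim 4.3 0.0
drum 34.6 0.261
handle px 114 388.859649122807 218.89473684210526
was 116 388.8103448275862 218.85344827586206
drum before [(60, [356.0, 224.0]), (32, [347.0, 224.0]), (33, [363.0, 229.0]), (37, [348.0, 233.0]), (24, [357.0, 235.0])]
now [(19, [335.0, 228.0]), (30, [318.0, 230.0]), (55, [308.0, 239.0]), (33, [337.0, 240.0]), (41, [317.0, 244.0]), (42, [328.0, 246.0]), (32, [335.0, 255.0])]
scene tray [(6, [343.0, 218.0]), (4, [340.0, 219.0]), (11, [352.0, 225.0]), (9, [333.0, 227.0]), (17, [348.0, 231.0]), (33, [333.0, 235.0]), (9, [359.0, 233.0]), (10, [342.0, 235.0])]
```

The handle and rim match the starting image pixel for pixel, so the drum is upright. The drum is empty, six knobs are in the tray, and the bystanders haven't moved.

```bash
python3 -c "
from cell import env
print(env.sign_off())"
```

```text
the job is handed in; nothing more can be done
None
```

The job is handed in at about 34 s: the tray is home in the bay with all six knobs, the drum is back upright on its stop, and the tin, block and brush are unmoved; I viewed 11 pictures, one over the limit of 10.

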